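# Move a row of sewing hand tools to the other rack, in order

## Robot

A 6-joint arm with a two-finger parallel gripper is mounted at the origin on a cart in front of the work surface, level with it; the furniture and walls round the work are solid. World frame = base frame: x ahead of the robot, y to its left, z up, the work surface at z = 0. Lengths are in m, angles in degrees, forces in N, time in s.
With the tool pointing down it reaches from about 0.3 to 0.75 m from the base axis. Payload 8.5 kg.
Tool frame: the origin (TCP) lies midway between the tips of the shut fingers; the grasp point (between the pads) lies 19 mm behind it (env.pinch_z is the z of the grasp point in the tool frame, in m); z points along the fingers, y is the line along which they close (so a half turn about z gives the same grasp; the last joint's range is limited). The gripper opens to 85 mm and grips with 20 to 120 N. Pads are 22 mm wide; open, the fingers measure 114 mm over their backs; the gripper's body (76 mm by 85 mm) begins 54 mm behind the grasp point. The pads swing forward as they close: fully open they stand 13 mm farther back than shut.
Start: joints at [-12.336, 21.807, 74.336, -0, 83.858, -12.336], TCP at [0.55, 0, 0.231] pointing down, gripper open.
Joint ranges: [-178.18, 178.18], [-50.72, 133.34], [12.68, 142.11], [-81.47, 261.47], [9.98, 163.14], [-165.26, 165.26]. Speed limits (degrees/s): [136.94, 136.94, 180, 180, 180, 180].

## Interface

Orientations are given as a 3x3 rotation matrix whose columns are the frame's x, y, z axes.
In Python, from rig import env gives the robot as it stands.
- The arm moves only by the tool arm_command, never from a script. Its argument "deltas" is a list of rows, each an object of numbers: "rx", "ry", "rz": the turn, a rotation vector about the tool's x, y, z in rad; "dx", "dy", "dz": the shift along the tool's x, y, z in m; "fingers": the finger opening in m, from 0 to 0.0854. In form: [{"rx": .., "ry": .., "rz": .., "dx": .., "dy": .., "dz": .., "fingers": ..}, ...]. A call has 1 to 12 rows; each row shifts and turns the commanded pose from where the row before left it, along the tool's axes as they then stand; what a row does not reach is not made up. A row lasts 1/10 s, in which the tool goes at most 50 mm and 8.59 degrees, less where a joint would pass 70% of its speed; a pose out of reach is approached as far as the arm can. A call is refused whole if a number of a shift passes 0.05 or a number of a turn 0.15, either way. A call with a gripper value outside its range is refused whole. The fingers move at their own pace and stop on an object; "squeeze" is the grip in N (left out, the last holds). Time passes only in rows, so rows that do not move let the fingers close. It gives the time, the measured TCP pose, the force, the opening and the grip force at its end, in the units of the state.
- env.observe(): the state, without advancing time (a new reading comes with each control period).
- env.get_image(name): name is "scene" or "side" or "wrist"; returns a dict with "color" (400x640x3 uint8, blue, green, red), "camera_matrix" (3x3 intrinsics, pixels), "eye" and "orientation" of the camera in the world. Camera axes: x right, y up, looking along -z (the intrinsics and any distortion apply to the point x, -y, -z); pixel columns grow to the right and rows downward; lengths in m; the calibration is good to about 2 mm. A picture is of the moment at which its call begins. There is no depth.
- env.close_job(): hands the job in; it is judged then, once.
Trained networks look in a picture, given as the dict that the camera call returned (one of the last four; its "shot" number tells which), for a name from the list of things; names that differ only in an ending like _2 or _b are one class to them, and where a whole thing is asked for, a point or a joint stands for the part that bears it (a point fixed in the world has none). Each returns a list of dicts, best first, with "p" (0 to 1); they miss things now and then, are a little off and sometimes report something else, mostly with a low value. They report only what shows in the picture. A call takes as long as a camera call. They do not tell look-alikes from the thing itself.
- env.look_for(query, picture): "box" ([left, top, right, bottom] in pixels, round what is visible of it).
- env.tip_of(query, picture): "location" ([column, row] in pixels: a listed point, or the origin of a listed thing).
The state is a dict: "time_s": time; "q": joint angles; "qvel": joint speeds; "joint_efforts": joint torques, N m; "position": TCP position; "tool_rot": TCP orientation; "ft_force": force on the tool from outside, world axes, zero at the start; "wrist_torque": the same for the moment, N m; "grip_width": finger opening in m; "gripper_force": force on a finger pad.
Only numpy, scipy, OpenCV 4.12 (cv2) and the standard library are available. Lean on these libraries where they do the work, as an engineer would, in place of code of your own. Each camera call takes 0.05 s, during which the arm holds its last target. There are 200 camera calls.

## Task

Move the four hand tools, one by one, from the full tool rack to the empty one on the other table, keeping their order as counted from the knob: the tool nearest the knob on the first rack goes into the lane nearest the knob on the other, and so on (the racks do not face the same way). Lay each tool flat along the middle of its lane, between the teeth at both ends, setting it down rather than dropping it, and let go of it.

Things in the scene. Friction and masses are not known exactly. Their poses are not given: they have to be found in the camera images.
- full_rack: Rack holding the tools at the start, fixed on one table: aluminium plate 272 x 134 x 6 mm with a black knob (22 mm wide, top 32 mm up) at one end; its four grey lanes are the trays. Origin: on the table under the middle of the row. x along the row to the knob (knob at +135 mm), y along the lanes. Lane centres x = -84, -28, 28, 84 mm; pad tops 10 mm above the table. Tools lie in any order.
- empty_rack: Rack to be filled, empty at the start, fixed on the other table: same shape, size, knob, lanes and teeth as full_rack, with the lanes part of it. Origin: on the table under the middle of the row. x along the row to its knob (at +135 mm), y along the lanes, z up. Lane centres x = -84, -28, 28, 84 mm, y = 0, pad tops z = 10 mm. It faces roughly the other way round from full_rack.
- seam_ripper: Seam ripper, 110 mm long: blue flat handle 12 mm wide, 9 mm high, from y = -17 to +55 mm, thin metal tip towards -y; best gripped across the handle at about y = +15 mm. Loose, 20 to 70 g. Origin: middle of its underside. Body y runs along the tool, x across it, z up. At the start it lies centred in a lane of the full rack.
- thread_snips: Spring thread snips, black, two blades side by side, 113 mm long (y = -56 to +56 mm), 20 mm wide at most, only 6 mm high; best gripped across the middle, about y = -5 mm. Loose, 20 to 70 g. Origin: middle of its underside. Body y runs along the tool, x across it, z up. At the start it lies centred in a lane of the full rack.
- screwdriver_yellow: Short screwdriver, 120 mm long: yellow ribbed handle 20 mm thick from y = 0 to +60 mm, steel blade towards -y (the blade's axis is 10 mm above the underside); best gripped across the handle at about y = +22 mm. Loose, 20 to 70 g. Origin: middle of its underside. Body y runs along the tool, x across it, z up. At the start it lies centred in a lane of the full rack.
- seam_gauge: Seam gauge: straight flat ruler 155 mm long, 20 mm wide, 8 mm high, with a small sliding stop, about 45 mm from the middle, that makes it 24 mm wide and 14 mm high there; best gripped across its edges at the middle. Loose, 20 to 70 g. Origin: middle of its underside. Body y runs along the tool, x across it, z up. At the start it lies centred in a lane of the full rack.
- tray_seam_ripper: Grey lane tray of the full rack under the seam ripper, fixed: pad 52 mm wide, 124 long, top 4 mm above its underside; a tooth 4 x 16 mm stands 10 mm over the pad at each corner (44 mm clear across; the middle 92 mm of the length has none, so fingers fit). Origin: centre of underside, 6 mm above the table; x across the lane, y along.
- tray_thread_snips: Grey lane tray of the full rack under the thread snips, fixed: pad 52 mm wide, 124 long, top 4 mm above its underside; a tooth 4 x 16 mm stands 10 mm over the pad at each corner (44 mm clear across; the middle 92 mm of the length has none, so fingers fit). Origin: centre of underside, 6 mm above the table; x across the lane, y along.
- tray_screwdriver_yellow: Grey lane tray of the full rack under the screwdriver yellow, fixed: pad 52 mm wide, 124 long, top 4 mm above its underside; a tooth 4 x 16 mm stands 10 mm over the pad at each corner (44 mm clear across; the middle 92 mm of the length has none, so fingers fit). Origin: centre of underside, 6 mm above the table; x across the lane, y along.
- tray_seam_gauge: Grey lane tray of the full rack under the seam gauge, fixed: pad 52 mm wide, 124 long, top 4 mm above its underside; a tooth 4 x 16 mm stands 10 mm over the pad at each corner (44 mm clear across; the middle 92 mm of the length has none, so fingers fit). Origin: centre of underside, 6 mm above the table; x across the lane, y along.
Mind the look-alikes: they are no part of the job. What is shaped like the seam_gauge but orange or turquoise is not meant.

How it is judged (in metres and radians):
At the end, for the whole second after the job is handed in: Each tool is released and still (under 20 mm/s) in the lane of the empty rack with the same place, counted from the knob, as it came from: origin within 15 mm across and 20 mm along of the lane centre, 4 to 34 mm above the table, within 0.2 rad of the lane (either end first) (((x of tray_seam_ripper in the frame of full_rack between -0.104 and -0.064 m and x of seam_ripper in the frame of empty_rack between -0.099 and -0.069 m) or (x of tray_seam_ripper in the frame of full_rack between -0.048 and -0.008 m and x of seam_ripper in the frame of empty_rack between -0.043 and -0.013 m) or (x of tray_seam_ripper in the frame of full_rack between 0.008 and 0.048 m and x of seam_ripper in the frame of empty_rack between 0.013 and 0.043 m) or (x of tray_seam_ripper in the frame of full_rack between 0.064 and 0.104 m and x of seam_ripper in the frame of empty_rack between 0.069 and 0.099 m)) and y of seam_ripper in the frame of empty_rack between -0.02 and 0.02 m and z of seam_ripper in the frame of empty_rack between 0.004 and 0.034 m and angle between the y axis of each of seam_ripper, thread_snips, screwdriver_yellow, seam_gauge and the y axis of empty_rack, either way round below 0.2 rad and linear speed of each of seam_ripper, thread_snips, screwdriver_yellow, seam_gauge below 0.02 m/s and contact force between each of seam_ripper, thread_snips, screwdriver_yellow, seam_gauge and the fingers below 0.05 N and ((x of tray_thread_snips in the frame of full_rack between -0.104 and -0.064 m and x of thread_snips in the frame of empty_rack between -0.099 and -0.069 m) or (x of tray_thread_snips in the frame of full_rack between -0.048 and -0.008 m and x of thread_snips in the frame of empty_rack between -0.043 and -0.013 m) or (x of tray_thread_snips in the frame of full_rack between 0.008 and 0.048 m and x of thread_snips in the frame of empty_rack between 0.013 and 0.043 m) or (x of tray_thread_snips in the frame of full_rack between 0.064 and 0.104 m and x of thread_snips in the frame of empty_rack between 0.069 and 0.099 m)) and y of thread_snips in the frame of empty_rack between -0.02 and 0.02 m and z of thread_snips in the frame of empty_rack between 0.004 and 0.034 m and ((x of tray_screwdriver_yellow in the frame of full_rack between -0.104 and -0.064 m and x of screwdriver_yellow in the frame of empty_rack between -0.099 and -0.069 m) or (x of tray_screwdriver_yellow in the frame of full_rack between -0.048 and -0.008 m and x of screwdriver_yellow in the frame of empty_rack between -0.043 and -0.013 m) or (x of tray_screwdriver_yellow in the frame of full_rack between 0.008 and 0.048 m and x of screwdriver_yellow in the frame of empty_rack between 0.013 and 0.043 m) or (x of tray_screwdriver_yellow in the frame of full_rack between 0.064 and 0.104 m and x of screwdriver_yellow in the frame of empty_rack between 0.069 and 0.099 m)) and y of screwdriver_yellow in the frame of empty_rack between -0.02 and 0.02 m and z of screwdriver_yellow in the frame of empty_rack between 0.004 and 0.034 m and ((x of tray_seam_gauge in the frame of full_rack between -0.104 and -0.064 m and x of seam_gauge in the frame of empty_rack between -0.099 and -0.069 m) or (x of tray_seam_gauge in the frame of full_rack between -0.048 and -0.008 m and x of seam_gauge in the frame of empty_rack between -0.043 and -0.013 m) or (x of tray_seam_gauge in the frame of full_rack between 0.008 and 0.048 m and x of seam_gauge in the frame of empty_rack between 0.013 and 0.043 m) or (x of tray_seam_gauge in the frame of full_rack between 0.064 and 0.104 m and x of seam_gauge in the frame of empty_rack between 0.069 and 0.099 m)) and y of seam_gauge in the frame of empty_rack between -0.02 and 0.02 m and z of seam_gauge in the frame of empty_rack between 0.004 and 0.034 m); the robot touches nothing.
It fails at once if a tool is dropped or flung into the empty rack (faster than 0.8 m/s below 60 mm over that rack) ((x of seam_ripper in the frame of empty_rack between -0.12 and 0.16 m and y of seam_ripper in the frame of empty_rack between -0.08 and 0.08 m and height (world z) of seam_ripper below 0.06 m and linear speed of seam_ripper above 0.8 m/s) or (x of thread_snips in the frame of empty_rack between -0.12 and 0.16 m and y of thread_snips in the frame of empty_rack between -0.08 and 0.08 m and height (world z) of thread_snips below 0.06 m and linear speed of thread_snips above 0.8 m/s) or (x of screwdriver_yellow in the frame of empty_rack between -0.12 and 0.16 m and y of screwdriver_yellow in the frame of empty_rack between -0.08 and 0.08 m and height (world z) of screwdriver_yellow below 0.06 m and linear speed of screwdriver_yellow above 0.8 m/s) or (x of seam_gauge in the frame of empty_rack between -0.12 and 0.16 m and y of seam_gauge in the frame of empty_rack between -0.08 and 0.08 m and height (world z) of seam_gauge below 0.06 m and linear speed of seam_gauge above 0.8 m/s)).
It also fails if it takes over 118 s, if anything falls off the work surface, if the arm or the gripper's body presses on something with over 40 N, if the wrist force passes 120 N, or if a joint passes its speed limit or range.

## Working session

There is one attempt and no reset: what is moved stays moved. The work goes in short steps, Python scripts to look and compute and a tool call to move; the robot and the scene stay as the last step left them, time stands still between calls to the robot, and variables do not carry over. Pictures are saved under pics/ and viewed, at most 14 in all, crops included, and the job is handed in when it is done.

Besides the shell and the picture viewer there is one more tool, called after "Call:" as a command line: name --argument value ..., lists and objects as JSON in quotes. arm_command: Moves the arm, as the interface text tells. Its arguments: {"type":"object","properties":{"deltas":{"type":"array"},"squeeze":{"type":"number"}},"required":["deltas"]}

```bash
mkdir -p pics; ls
python3 - <<'E'
from rig import env
import cv2
s=env.observe();print(s['time_s'],s['position'],s['tool_rot'],env.pinch_z,s['grip_width'])
for n in("scene","side"):
    p=env.get_image(n);cv2.imwrite(f"pics/{n}0.png",p["color"]);print(n,p['camera_matrix'],p['eye'],p['orientation'],[k for k in p])
    for q in("full_rack","empty_rack","seam_ripper","thread_snips","screwdriver_yellow","seam_gauge"):
        print(q,[(round(d['p'],2),[round(float(v)) for v in d['location']]) for d in env.tip_of(q,p)][:3])
E
```

```text
pics
0.0 [5.49700877e-01 3.03711566e-05 2.30708212e-01] [[ 1.55865743e-05  9.99998979e-01 -1.42902332e-03]
 [ 9.99999962e-01 -1.51913432e-05  2.76584699e-04]
 [ 2.76562708e-04 -1.42902758e-03 -9.99998941e-01]] -0.0187 0.0853903799246376
scene [[457.54450569   0.         317.49610793]
 [  0.         457.54450569 197.07405495]
 [  0.           0.           1.        ]] [-0.78523999  0.90978538  0.92760033] [[-0.59742697  0.40103132 -0.69444575]
 [-0.80180918 -0.31333338  0.50884598]
 [-0.01352985  0.86081129  0.5087444 ]] ['color', 'camera_matrix', 'eye', 'orientation', 'shot']
full_rack []
empty_rack [(0.62, [373, 179])]
seam_ripper [(0.56, [248, 224])]
thread_snips [(0.55, [259, 220])]
screwdriver_yellow [(0.65, [233, 230])]
seam_gauge [(0.67, [268, 254]), (0.65, [270, 214]), (0.52, [203, 273])]
side [[364.80550079   0.         320.9893837 ]
 [  0.         364.80550079 199.97602465]
 [  0.           0.           1.        ]] [0.41335759 0.9488129  0.69451177] [[-0.99971617 -0.01478327  0.01868265]
 [ 0.02379924 -0.58390264  0.81147477]
 [-0.0010874   0.81168908  0.58408874]] ['color', 'camera_matrix', 'eye', 'orientation', 'shot']
full_rack [(0.87, [292, 266])]
empty_rack [(0.69, [294, 154])]
seam_ripper [(0.74, [293, 274])]
thread_snips [(0.56, [290, 258])]
screwdriver_yellow [(0.84, [294, 289])]
seam_gauge [(0.91, [292, 242]), (0.85, [358, 362]), (0.71, [373, 273])]
```

View pics/scene0.png

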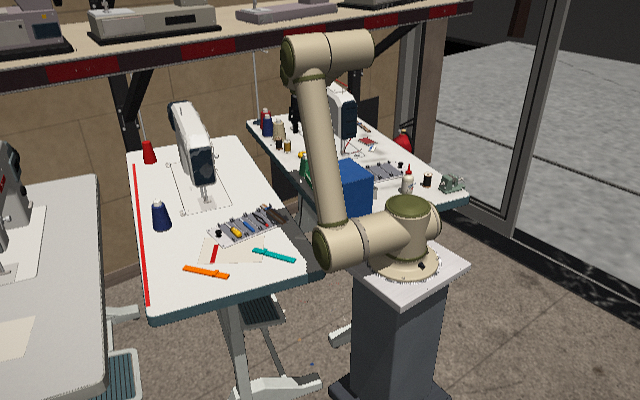

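View pics/side0.png

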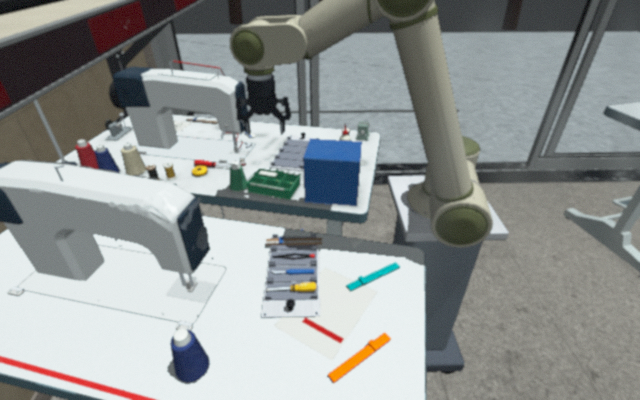

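The scene and side views show the full rack on the left table (side px 292,270, knob at 290,305, towards the camera). From the knob the order is screwdriver, ripper, snips, gauge. The empty rack is on the right table (side px 290,153), behind a blue box (332,172), a green box and bottles, with a sewing machine head nearby.

```bash
cat > h.py <<'E'
from rig import env
import numpy as np,cv2
def ray(p,px):
    K=np.array(p['camera_matrix']);d=np.linalg.inv(K)@[px[0],px[1],1.];d=np.array([d[0],-d[1],-d[2]])
    return np.array(p['eye']),np.array(p['orientation'])@d
def onz(p,px,z):
    e,d=ray(p,px);return e+d*(z-e[2])/d[2]
def tri(obs):
    A=np.zeros((3,3));b=np.zeros(3)
    for e,d in obs:
        d=d/np.linalg.norm(d);M=np.eye(3)-np.outer(d,d);A+=M;b+=M@e
    return np.linalg.solve(A,b)
def proj(p,X):
    c=np.array(p['orientation']).T@(np.array(X)-np.array(p['eye']));u=np.array(p['camera_matrix'])@[c[0],-c[1],-c[2]];return u[:2]/u[2]
E
python3 - <<'E'
from h import *
np.set_printoptions(precision=3,suppress=True)
p=env.get_image("side")
for n,px in dict(full=(292,266),empty=(292,153),knobF=(291,302),knobE=(303,134),bluebox_topfront=(305,143),bt2=(361,143),bb=(306,197),bb2=(357,203),needleF=(190,285),headFr=(215,235),headFbot=(190,243),needleE=(245,147),edgeL=(425,250),edgeR=(365,215),edgeR2=(380,135)).items(): print(n,onz(p,px,0.006))
for z in(.1,.15,.2,.25):print(z,onz(p,(308,143),z),onz(p,(361,143),z))
p=env.get_image("wrist");cv2.imwrite("pics/w0.png",p["color"]);print(p['camera_matrix'],p['eye'],p['orientation'])
s=cv2.resize(env.get_image("side")["color"][100:330,60:400],None,fx=2.3,fy=2.3,interpolation=cv2.INTER_CUBIC);cv2.imwrite("pics/crop1.png",s)
E
```

```text
full [0.473 0.282 0.006]
empty [ 0.498 -0.327  0.006]
knobF [0.471 0.397 0.006]
knobE [ 0.457 -0.497  0.006]
bluebox_topfront [ 0.448 -0.412  0.006]
bt2 [ 0.217 -0.406  0.006]
bb [ 0.44  -0.026  0.006]
bb2 [0.277 0.012 0.006]
needleF [0.72  0.34  0.006]
headFr [0.698 0.156 0.006]
headFbot [0.76  0.188 0.006]
needleE [ 0.69  -0.383  0.006]
edgeL [0.115 0.232 0.006]
edgeR [0.259 0.074 0.006]
edgeR2 [ 0.127 -0.479  0.006]
0.1 [ 0.432 -0.226  0.1  ] [ 0.244 -0.221  0.1  ]
0.15 [ 0.431 -0.127  0.15 ] [ 0.258 -0.123  0.15 ]
0.2 [ 0.429 -0.028  0.2  ] [ 0.272 -0.024  0.2  ]
0.25 [0.428 0.071 0.25 ] [0.286 0.074 0.25 ]
[[323.028   0.    325.134]
 [  0.    323.028 197.056]
 [  0.      0.      1.   ]] [0.55  0.079 0.374] [[ 1.    -0.001  0.001]
 [ 0.     0.951  0.308]
 [-0.001 -0.308  0.951]]
```

View pics/crop1.png

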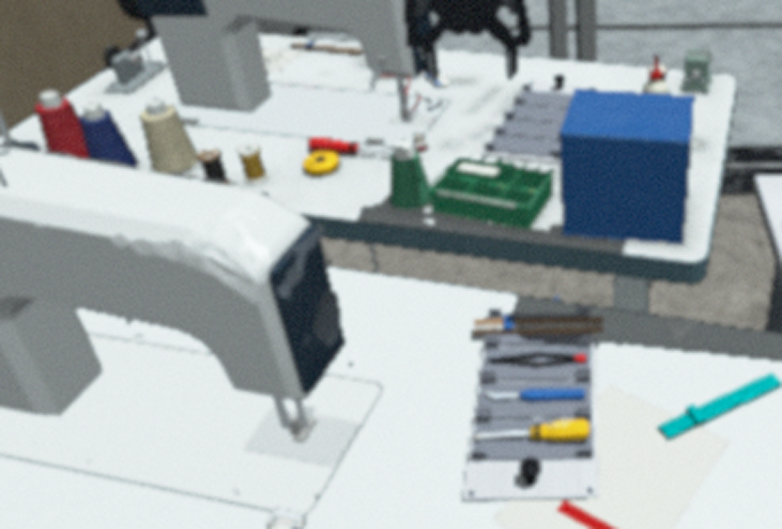

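The crop confirms the order and colours. The blue box is about 0.2 m high (x 0.28–0.43, y about -0.03) and stands between the racks. I'll view both racks with the wrist camera, carrying high.

Call:
arm_command --deltas '[{"dx": 0.03, "dy": -0.01, "dz": -0.01}, {"dx": 0.03, "dy": -0.01, "dz": -0.01}, {"dx": 0.03, "dy": -0.01, "dz": -0.01}, {"dx": 0.03, "dy": -0.01, "dz": -0.01}, {"dx": 0.03, "dy": -0.01, "dz": -0.01}, {"dx": 0.03}, {"dx": 0.03}, {"dx": 0.02}, {}]'

```text
invalid input
```

```bash
cat >> h.py <<'E'
np.set_printoptions(precision=4,suppress=True)
import pickle
def shot(fn):
    s=env.observe();print(s['time_s'],s['position'],s['grip_width'],s['gripper_force'])
    p=env.get_image("wrist");cv2.imwrite(f"pics/{fn}.png",p["color"]);pickle.dump(p,open(f"pics/{fn}.pkl","wb"))
    for q in("full_rack","empty_rack","seam_ripper","thread_snips","screwdriver_yellow","seam_gauge"):
        for d in env.tip_of(q,p)[:2]:print(q,round(d['p'],2),np.round(d['location']),onz(p,d['location'],.012))
    return p
E
python3 -c "
from h import *
shot('wF1')"
```

```text
0.85 [ 0.55   -0.      0.2313] 0.08527221096516463 0.0
```

View pics/wF1.png

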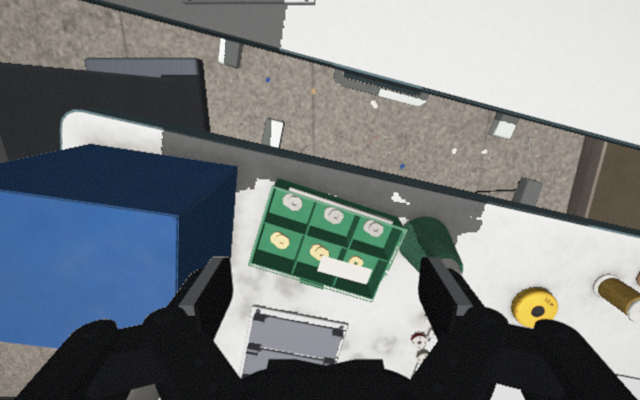

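The move was refused, so every row probably needs all seven keys. The picture is from the start pose. It shows the blue box at left, a green box at the centre (325,240), and the near end of the empty rack at the bottom (300,330).

Call:
arm_command --deltas '[{"rx": 0, "ry": 0, "rz": 0, "dx": 0.03, "dy": -0.01, "dz": -0.01, "fingers": 0.085}, {"rx": 0, "ry": 0, "rz": 0, "dx": 0.03, "dy": -0.01, "dz": -0.01, "fingers": 0.085}, {"rx": 0, "ry": 0, "rz": 0, "dx": 0.03, "dy": -0.01, "dz": -0.01, "fingers": 0.085}, {"rx": 0, "ry": 0, "rz": 0, "dx": 0.03, "dy": -0.01, "dz": -0.01, "fingers": 0.085}, {"rx": 0, "ry": 0, "rz": 0, "dx": 0.03, "dy": -0.01, "dz": -0.01, "fingers": 0.085}, {"rx": 0, "ry": 0, "rz": 0, "dx": 0.03, "dy": 0, "dz": 0, "fingers": 0.085}, {"rx": 0, "ry": 0, "rz": 0, "dx": 0.03, "dy": 0, "dz": 0, "fingers": 0.085}, {"rx": 0, "ry": 0, "rz": 0, "dx": 0.02, "dy": 0, "dz": 0, "fingers": 0.085}, {"rx": 0, "ry": 0, "rz": 0, "dx": 0, "dy": 0, "dz": 0, "fingers": 0.085}]' --squeeze 40

```text
time_s: 2.1
position: [0.4996, 0.2319, 0.2811]
tool_rot: [[-0.003, 1.0, -0.0], [1.0, 0.003, 0.0], [0.0, -0.0, -1.0]]
ft_force: [-0.8, -0.0, 0.2]
grip_width: 0.0852
gripper_force: 0.0
```

```bash
python3 -c "
from h import *
shot('wF2')"
```

```text
2.1 [0.4996 0.2319 0.2811] 0.08521359075631946 0.0
full_rack 0.67 [304. 116.] [0.4725 0.2839 0.012 ]
seam_ripper 0.69 [302.  91.] [0.4711 0.313  0.012 ]
thread_snips 0.62 [304. 141.] [0.472  0.2522 0.012 ]
screwdriver_yellow 0.96 [305.  39.] [0.4755 0.3699 0.012 ]
seam_gauge 0.91 [140.  81.] [0.2766 0.3231 0.012 ]
seam_gauge 0.85 [304. 181.] [0.4711 0.2    0.012 ]
```

View pics/wF2.png

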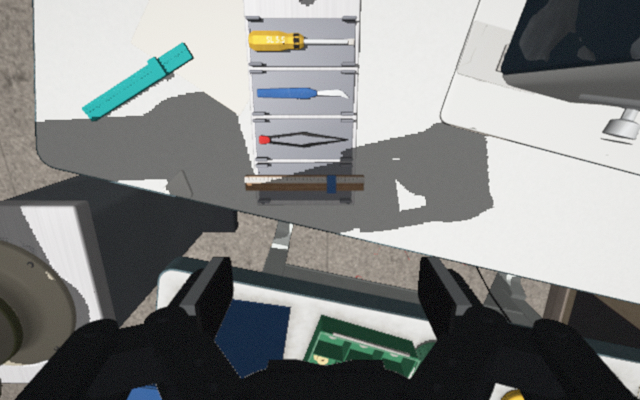

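All four tools are visible at columns 302–305: screwdriver row 40, ripper 93, snips 140, gauge 182 (brown). The rack is aligned with world y. I'll take a second view 90 mm further on.

Call:
arm_command --deltas '[{"rx": 0, "ry": 0, "rz": 0, "dx": 0.03, "dy": -0.01, "dz": 0, "fingers": 0.085}, {"rx": 0, "ry": 0, "rz": 0, "dx": 0.03, "dy": -0.01, "dz": 0, "fingers": 0.085}, {"rx": 0, "ry": 0, "rz": 0, "dx": 0.03, "dy": -0.01, "dz": 0, "fingers": 0.085}, {"rx": 0, "ry": 0, "rz": 0, "dx": 0, "dy": 0, "dz": 0, "fingers": 0.085}, {"rx": 0, "ry": 0, "rz": 0, "dx": 0, "dy": 0, "dz": 0, "fingers": 0.085}]'

```text
time_s: 2.95
position: [0.47, 0.3199, 0.2813]
tool_rot: [[-0.001, 1.0, 0.0], [1.0, 0.001, -0.0], [-0.0, 0.0, -1.0]]
ft_force: [1.0, -0.5, -0.7]
grip_width: 0.0849
gripper_force: 0.0
```

```bash
python3 -c "
from h import *
shot('wF3')"
```

```text
2.95 [0.47   0.3199 0.2813] 0.08489060796601995 0.0
full_rack 0.61 [328. 183.] [0.4734 0.2852 0.012 ]
full_rack 0.53 [324. 236.] [0.4685 0.2075 0.012 ]
seam_ripper 0.59 [327. 161.] [0.4721 0.315  0.012 ]
thread_snips 0.61 [327. 203.] [0.4729 0.2564 0.012 ]
thread_snips 0.19 [328. 204.] [0.4741 0.256  0.012 ]
screwdriver_yellow 0.61 [326. 119.] [0.4715 0.3675 0.012 ]
seam_gauge 0.93 [329. 240.] [0.4755 0.2029 0.012 ]
seam_gauge 0.92 [172. 154.] [0.2721 0.3231 0.012 ]
```

View pics/wF3.png

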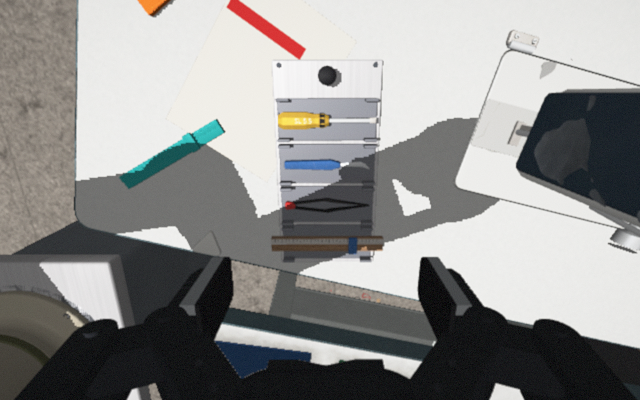

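The second view shows the screwdriver at row 121, ripper 164, snips 205, gauge 243 and the knob at (328,76); the plate's top corners are (274,61) and (383,61). Next I'll triangulate the colour centroids.

Run:
```python
from h import *
P=[pickle.load(open(f'pics/wF{i}.pkl','rb')) for i in(2,3)]
boxes={'drv':[(245,25,310,55),(274,105,336,137)],'rip':[(250,80,325,105),(278,152,345,174)],'gauge':[(240,168,370,197),(266,230,388,256)],'snipred':[(254,130,274,150),(280,198,295,211)],'snip':[(272,128,350,150),(294,194,372,214)]}
def mask(n,c):
    h=cv2.cvtColor(c,cv2.COLOR_BGR2HSV);H,S,V=[h[...,i].astype(int) for i in range(3)]
    return {'drv':(H>15)&(H<35)&(S>130),'rip':(H>98)&(H<125)&(S>110),'gauge':(H<25)&(S>60),'snipred':((H<8)|(H>172))&(S>110),'snip':V<45}[n]
for n,b in boxes.items():
    obs=[];o2=[]
    for p,(l,t,r,bo) in zip(P,b):
        m=mask(n,p['color'][t:bo,l:r]).astype(np.uint8)
        k,lab,st,ce=cv2.connectedComponentsWithStats(m);i=1+st[1:,4].argmax()
        if n=='snip': ys,xs=np.nonzero(m)
        else: ys,xs=np.nonzero(lab==i)
        rr=cv2.minAreaRect(np.c_[xs,ys].astype(np.float32));c=np.array(rr[0])+[l,t]+[0.,0.]
        pts=cv2.fitLine(np.c_[xs,ys].astype(np.float32),2,0,.01,.01).ravel()
        obs.append(ray(p,c));o2.append(c)
        print(n,'rect',c,rr[1],'ang',np.degrees(np.arctan2(pts[1],pts[0])),xs.min()+l,xs.max()+l,ys.min()+t,ys.max()+t, onz(p,c,.014),'ends',onz(p,(xs.min()+l,c[1]),.014)[0],onz(p,(xs.max()+l,c[1]),.014)[0])
    print(n,'TRI',tri(obs))
man={'cL':[(245,17),(273.5,61)] ,'gaugeL':[(245,182),(271,243)],'gaugeR':[(364,182),(383,243)]}
for n in('gaugeL','gaugeR'):print(n,tri([ray(p,c) for p,c in zip(P,man[n])]))
for c in [(274,61),(383,61)]:print('corner',onz(P[1],c,.006))
print('knob',onz(P[1],(327.5,76),.028))
```

```text
drv rect [276.   40.5] (19.0, 54.0) ang 2.0294197 249 303 31 50 [0.4423 0.368  0.014 ] ends 0.4111295070026666 0.47343061338567555
drv rect [303. 120.] (16.0, 50.0) ang -0.008058198 278 328 112 128 [0.4423 0.3664 0.014 ] ends 0.4113693091661217 0.47332538690156095
drv TRI [0.443  0.367  0.0207]
rip rect [286.5  93. ] (10.0, 59.0) ang 0.39019725 257 316 88 98 [0.4525 0.3104 0.014 ] ends 0.4168018957017154 0.4881087600433344
rip rect [312.  164.5] (9.0, 54.0) ang -0.19213396 285 339 160 169 [0.4528 0.3103 0.014 ] ends 0.41794480547204366 0.4877481858114247
rip TRI [0.4527 0.3104 0.015 ]
gauge rect [285.5 186.5] (7.0, 79.0) ang 0.0040596947 246 325 183 190 [0.4472 0.1928 0.014 ] ends 0.3950154260395754 0.4993453386762701
gauge rect [309.5 247. ] (6.0, 75.0) ang 0.02826836 272 347 244 250 [0.448  0.1922 0.014 ] ends 0.3952559995659358 0.5006603913614827
gauge TRI [0.4479 0.194  0.0178]
snipred rect [264.5 139.5] (11.0, 7.0) ang 1.681358 259 270 136 143 [0.4228 0.2544 0.014 ] ends 0.4158783467123315 0.4297607561442488
snipred rect [289.5 205.5] (7.0, 9.0) ang 0.74097085 285 294 202 209 [0.4219 0.254  0.014 ] ends 0.4158429800214594 0.42796163160375134
snipred TRI [0.4224 0.2543 0.0143]
snip rect [308.114  143.1594] (5.409319877624512, 72.06241607666016) ang -2.1865861 272 344 139 146 [0.4778 0.25   0.014 ] ends 0.4320663025550484 0.5232188391247924
snip rect [331. 205.] (74.0, 14.0) ang 0.042496607 294 368 198 212 [0.4778 0.2548 0.014 ] ends 0.4279821813711965 0.5275466451925301
snip TRI [ 0.4774  0.2472 -0.0069]
gaugeL [0.3946 0.1993 0.0159]
gaugeR [0.5501 0.2004 0.0177]
corner [0.4085 0.4346 0.006 ]
corner [0.539  0.4348 0.006 ]
knob [0.4725 0.4169 0.028 ]
```

The measurements agree with the text:
- The rack's x axis lies along world +y, with its middle at (0.472, 0.283).
- Lane y values are 0.367, 0.3105, 0.2545 and 0.199.
- Heights of 15–20 mm fit pad tops at 10 mm.

Next I'll turn the gripper to close along world y, narrowed to 40 mm so it clears the neighbouring lanes.

Call:
arm_command --deltas '[{"rx": 0, "ry": 0, "rz": -0.1428, "dx": 0, "dy": 0, "dz": 0, "fingers": 0.04}, {"rx": 0, "ry": 0, "rz": -0.1428, "dx": 0, "dy": 0, "dz": 0, "fingers": 0.04}, {"rx": 0, "ry": 0, "rz": -0.1428, "dx": 0, "dy": 0, "dz": 0, "fingers": 0.04}, {"rx": 0, "ry": 0, "rz": -0.1428, "dx": 0, "dy": 0, "dz": 0, "fingers": 0.04}, {"rx": 0, "ry": 0, "rz": -0.1428, "dx": 0, "dy": 0, "dz": 0, "fingers": 0.04}, {"rx": 0, "ry": 0, "rz": -0.1428, "dx": 0, "dy": 0, "dz": 0, "fingers": 0.04}, {"rx": 0, "ry": 0, "rz": -0.1428, "dx": 0, "dy": 0, "dz": 0, "fingers": 0.04}, {"rx": 0, "ry": 0, "rz": -0.1428, "dx": 0, "dy": 0, "dz": 0, "fingers": 0.04}, {"rx": 0, "ry": 0, "rz": -0.1428, "dx": 0, "dy": 0, "dz": 0, "fingers": 0.04}, {"rx": 0, "ry": 0, "rz": -0.1428, "dx": 0, "dy": 0, "dz": 0, "fingers": 0.04}, {"rx": 0, "ry": 0, "rz": -0.1428, "dx": 0, "dy": 0, "dz": 0, "fingers": 0.04}, {"rx": 0, "ry": 0, "rz": 0, "dx": 0, "dy": 0, "dz": 0, "fingers": 0.04}]'

```text
time_s: 4.5
position: [0.4701, 0.3197, 0.2813]
tool_rot: [[-1.0, -0.001, -0.0], [-0.001, 1.0, -0.0], [0.0, -0.0, -1.0]]
ft_force: [0.5, -0.3, 0.1]
grip_width: 0.0401
gripper_force: 0.0
```

Call:
arm_command --deltas '[{"rx": 0, "ry": 0, "rz": 0, "dx": 0.013, "dy": -0.009, "dz": 0.04, "fingers": 0.04}, {"rx": 0, "ry": 0, "rz": 0, "dx": 0, "dy": 0, "dz": 0.04, "fingers": 0.04}, {"rx": 0, "ry": 0, "rz": 0, "dx": 0, "dy": 0, "dz": 0.04, "fingers": 0.04}, {"rx": 0, "ry": 0, "rz": 0, "dx": 0, "dy": 0, "dz": 0.04, "fingers": 0.04}, {"rx": 0, "ry": 0, "rz": 0, "dx": 0, "dy": 0, "dz": 0.04, "fingers": 0.04}, {"rx": 0, "ry": 0, "rz": 0, "dx": 0, "dy": 0, "dz": 0.025, "fingers": 0.04}, {"rx": 0, "ry": 0, "rz": 0, "dx": 0, "dy": 0, "dz": 0.025, "fingers": 0.04}, {"rx": 0, "ry": 0, "rz": 0, "dx": 0, "dy": 0, "dz": 0.01, "fingers": 0.04}, {"rx": 0, "ry": 0, "rz": 0, "dx": 0, "dy": 0, "dz": 0.006, "fingers": 0.04}, {"rx": 0, "ry": 0, "rz": 0, "dx": 0, "dy": 0, "dz": 0, "fingers": 0.04}, {"rx": 0, "ry": 0, "rz": 0, "dx": 0, "dy": 0, "dz": 0, "fingers": 0.04}]'

```text
time_s: 5.6
position: [0.4575, 0.3112, 0.0163]
tool_rot: [[-1.0, 0.001, 0.002], [0.001, 1.0, 0.001], [-0.002, 0.001, -1.0]]
ft_force: [-0.0, -0.5, -0.1]
grip_width: 0.0404
gripper_force: 0.0
```

Call:
arm_command --deltas '[{"rx": 0, "ry": 0, "rz": 0, "dx": 0, "dy": 0, "dz": 0.002, "fingers": 0.04}, {"rx": 0, "ry": 0, "rz": 0, "dx": 0, "dy": 0, "dz": 0, "fingers": 0.0}, {"rx": 0, "ry": 0, "rz": 0, "dx": 0, "dy": 0, "dz": 0, "fingers": 0.0}, {"rx": 0, "ry": 0, "rz": 0, "dx": 0, "dy": 0, "dz": 0, "fingers": 0.0}, {"rx": 0, "ry": 0, "rz": 0, "dx": 0, "dy": 0, "dz": 0, "fingers": 0.0}, {"rx": 0, "ry": 0, "rz": 0, "dx": 0, "dy": 0, "dz": 0, "fingers": 0.0}]'

```text
time_s: 6.2
position: [0.4572, 0.3111, 0.0138]
tool_rot: [[-1.0, 0.0, 0.001], [0.0, 1.0, 0.0], [-0.001, 0.0, -1.0]]
ft_force: [-0.8, -0.0, 5.7]
grip_width: 0.0113
gripper_force: 40.5
```

The grip width of 11 mm matches the ripper. I'll lift it and carry it high towards the empty rack.

Call:
arm_command --deltas '[{"rx": 0, "ry": 0, "rz": 0, "dx": 0, "dy": 0, "dz": -0.02, "fingers": 0}, {"rx": 0, "ry": 0, "rz": 0, "dx": 0, "dy": 0, "dz": -0.04, "fingers": 0}, {"rx": 0, "ry": 0, "rz": 0, "dx": 0, "dy": 0, "dz": -0.05, "fingers": 0}, {"rx": 0, "ry": 0, "rz": 0, "dx": 0, "dy": 0, "dz": -0.05, "fingers": 0}, {"rx": 0, "ry": 0, "rz": 0, "dx": 0, "dy": 0, "dz": -0.05, "fingers": 0}, {"rx": 0, "ry": 0, "rz": 0, "dx": 0, "dy": 0, "dz": -0.05, "fingers": 0}, {"rx": 0, "ry": 0, "rz": 0, "dx": 0, "dy": -0.04, "dz": 0, "fingers": 0}, {"rx": 0, "ry": 0, "rz": 0, "dx": 0, "dy": -0.04, "dz": 0, "fingers": 0}, {"rx": 0, "ry": 0, "rz": 0, "dx": 0, "dy": -0.04, "dz": 0, "fingers": 0}]'

```text
time_s: 7.1
position: [0.4566, 0.1898, 0.2733]
tool_rot: [[-1.0, -0.001, 0.0], [-0.001, 1.0, -0.0], [-0.0, -0.0, -1.0]]
ft_force: [0.8, -0.3, -1.4]
grip_width: 0.0117
gripper_force: 39.8
```

Call:
arm_command --deltas '[{"rx": 0, "ry": 0, "rz": 0, "dx": 0, "dy": -0.04, "dz": 0, "fingers": 0}, {"rx": 0, "ry": 0, "rz": 0, "dx": 0, "dy": -0.04, "dz": 0, "fingers": 0}, {"rx": 0, "ry": 0, "rz": 0, "dx": 0, "dy": -0.04, "dz": 0, "fingers": 0}, {"rx": 0, "ry": 0, "rz": 0, "dx": 0, "dy": -0.04, "dz": 0, "fingers": 0}, {"rx": 0, "ry": 0, "rz": 0, "dx": 0, "dy": -0.04, "dz": 0, "fingers": 0}, {"rx": 0, "ry": 0, "rz": 0, "dx": 0, "dy": -0.04, "dz": 0, "fingers": 0}, {"rx": 0, "ry": 0, "rz": 0, "dx": 0, "dy": -0.04, "dz": 0, "fingers": 0}, {"rx": 0, "ry": 0, "rz": 0, "dx": 0, "dy": -0.04, "dz": 0, "fingers": 0}, {"rx": 0, "ry": 0, "rz": 0, "dx": 0, "dy": -0.04, "dz": 0, "fingers": 0}, {"rx": 0, "ry": 0, "rz": 0, "dx": 0, "dy": -0.04, "dz": 0, "fingers": 0}, {"rx": 0, "ry": 0, "rz": 0, "dx": 0, "dy": -0.04, "dz": 0, "fingers": 0}, {"rx": 0, "ry": 0, "rz": 0, "dx": 0, "dy": 0, "dz": 0, "fingers": 0}]'

```text
time_s: 8.3
position: [0.4566, -0.253, 0.2723]
tool_rot: [[-1.0, 0.004, -0.001], [0.004, 1.0, -0.0], [0.001, -0.0, -1.0]]
ft_force: [0.0, 0.7, 0.5]
grip_width: 0.0115
gripper_force: 39.8
```

```bash
python3 -c "
from h import *
shot('wE1')"
```

```text
8.3 [ 0.4566 -0.253   0.2723] 0.011453595230534432 39.79955792427063
empty_rack 0.9 [273. 182.] [ 0.4865 -0.3204  0.012 ]
seam_ripper 0.71 [323. 278.] [ 0.6294 -0.2562  0.012 ]
```

Call:
arm_command --deltas '[{"rx": 0, "ry": 0, "rz": 0, "dx": 0.01, "dy": -0.04, "dz": 0, "fingers": 0}, {"rx": 0, "ry": 0, "rz": 0, "dx": 0.01, "dy": -0.04, "dz": 0, "fingers": 0}, {"rx": 0, "ry": 0, "rz": 0, "dx": 0.01, "dy": -0.01, "dz": 0, "fingers": 0}, {"rx": 0, "ry": 0, "rz": 0, "dx": 0, "dy": 0, "dz": 0, "fingers": 0}, {"rx": 0, "ry": 0, "rz": 0, "dx": 0, "dy": 0, "dz": 0, "fingers": 0}]'

```text
time_s: 9.15
position: [0.4272, -0.338, 0.2735]
tool_rot: [[-1.0, -0.0, 0.0], [-0.0, 1.0, 0.0], [-0.0, 0.0, -1.0]]
ft_force: [0.3, 0.3, -0.5]
grip_width: 0.0112
gripper_force: 39.8
```

```bash
python3 -c "
from h import *
shot('wE2')
a=cv2.imread('pics/wE1.png');b=cv2.imread('pics/wE2.png')
cv2.imwrite('pics/wE12.png',np.vstack([a[:300],b[:300]]))"
```

```text
9.15 [ 0.4272 -0.338   0.2735] 0.011202032495582371 39.79978680610657
empty_rack 0.84 [338. 203.] [ 0.4876 -0.3206  0.012 ]
seam_ripper 0.9 [325. 283.] [ 0.608  -0.3381  0.012 ]
```

View pics/wE12.png

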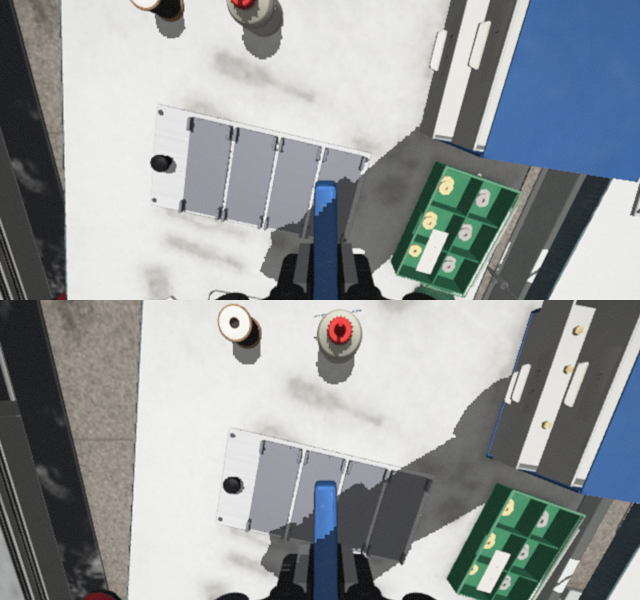

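The empty rack is seen tilted by roughly 13°, with its knob at the -y end (E1 px 162,163; E2 px 233,185). The box and green case are at the right (y > -0.2). I'll triangulate its corners and fit the pose.

Run:
```python
from h import *
from scipy.optimize import least_squares
P=[pickle.load(open(f'pics/wE{i}.pkl','rb')) for i in(1,2)]
M={'A':[(157,104),(231,129)],'B':[(152,205),(218,222)],'C':[(371,154),(433,176)],'knob':[(161,163),(232,185)]}
for n,c in M.items():print(n,tri([ray(p,x) for p,x in zip(P,c)]),[onz(p,x,.03 if n=='knob' else .006) for p,x in zip(P,c)])
# area of grey pads: fit by mean intensity contrast of slits -> maximise template correlation
# rack frame template: plate bright edges vs pads
def R(t):return np.array([[np.cos(t),-np.sin(t)],[np.sin(t),np.cos(t)]])
L={'A':(.1515,.067),'B':(.1515,-.067),'C':(-.1205,.067),'knob':(.135,0)}
def res(v,sg=1):
    r=[]
    for n,c in M.items():
        xy=R(v[2])@(np.array(L[n])*[1,sg])+v[:2]
        for p,x in zip(P,c):r+=list(proj(p,[*xy,.03 if n=='knob' else .006])-x)
    return np.array(r)
for sg in(1,-1):
    f=least_squares(res,[.487,-.32,-1.8],args=(sg,),loss='soft_l1');print(sg,f.x,np.degrees(f.x[2]),res(f.x,sg).round(1))
    if sg==-1: best=f.x
    b=f.x if sg==1 and f.cost<200 else None
    if b is not None: best=b;bs=1
out=[]
v=best
for p in P:
    im=cv2.resize(p['color'],None,fx=2,fy=2,interpolation=cv2.INTER_CUBIC)
    def ln(a,b,z,col):
        q=[tuple((2*proj(p,[*(R(v[2])@np.array(k)+v[:2]),z])).astype(int)) for k in(a,b)];cv2.line(im,q[0],q[1],col,1)
    for lx in(-84,-28,28,84):
        x=lx/1000
        for s in(-.026,.026):ln((x+s,-.062),(x+s,.062),.01,(0,0,255))
        ln((x-.026,-.062),(x+.026,-.062),.01,(0,0,255));ln((x-.026,.062),(x+.026,.062),.01,(0,0,255))
    out.append(im[180:480,260:900])
cv2.imwrite('pics/ov1.png',np.vstack(out))
```

```text
A [ 0.3897 -0.452   0.0179] [array([ 0.3895, -0.4577,  0.006 ]), array([ 0.3915, -0.4556,  0.006 ])]
B [ 0.5185 -0.4854  0.0052] [array([ 0.5197, -0.4857,  0.006 ]), array([ 0.5167, -0.4845,  0.006 ])]
C [ 0.4542 -0.193  -0.0051] [array([ 0.4519, -0.1945,  0.006 ]), array([ 0.4517, -0.1969,  0.006 ])]
knob [ 0.459  -0.4554  0.0237] [array([ 0.4576, -0.452 ,  0.03  ]), array([ 0.4574, -0.4535,  0.03  ])]
1 [ 0.4207 -0.325  -1.2946] -74.17270344468301 [ 20.4 105.7  11.   99.6 -19.4 -94.  -13.2 -88.1   2.9   0.3   4.7   0.5
  -2.4  -0.   -1.1   0.1]
-1 [ 0.4892 -0.3234 -1.8021] -103.24986082785612 [ 1.8 -0.2 -0.1 -1.8 -0.4 -0.  -1.   2.   2.9 -0.2  4.7 -0.1 -2.2  0.5
 -1.   0.7]
```

View pics/ov1.png

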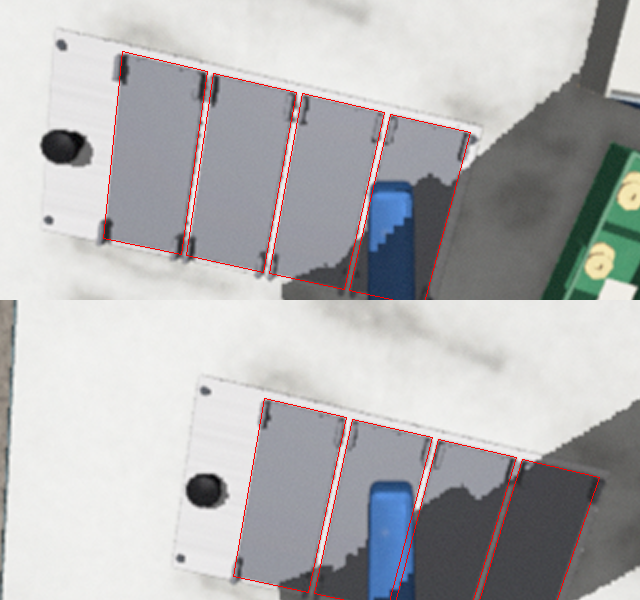

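The overlay fits all four lanes: rack at (0.489, -0.323), lanes turned -13.25° from world x. The ripper goes to lane +28.

Call:
arm_command --deltas '[{"rx": 0, "ry": 0, "rz": 0.1155, "dx": 0, "dy": 0, "dz": 0, "fingers": 0}, {"rx": 0, "ry": 0, "rz": 0.1155, "dx": 0, "dy": 0, "dz": 0, "fingers": 0}, {"rx": 0, "ry": 0, "rz": 0, "dx": -0.042, "dy": 0.0, "dz": 0.04, "fingers": 0}, {"rx": 0, "ry": 0, "rz": 0, "dx": 0, "dy": 0, "dz": 0.04, "fingers": 0}, {"rx": 0, "ry": 0, "rz": 0, "dx": 0, "dy": 0, "dz": 0.04, "fingers": 0}, {"rx": 0, "ry": 0, "rz": 0, "dx": 0, "dy": 0, "dz": 0.04, "fingers": 0}, {"rx": 0, "ry": 0, "rz": 0, "dx": 0, "dy": 0, "dz": 0.04, "fingers": 0}, {"rx": 0, "ry": 0, "rz": 0, "dx": 0, "dy": 0, "dz": 0.03, "fingers": 0}, {"rx": 0, "ry": 0, "rz": 0, "dx": 0, "dy": 0, "dz": 0.015, "fingers": 0}, {"rx": 0, "ry": 0, "rz": 0, "dx": 0, "dy": 0, "dz": 0.008, "fingers": 0}, {"rx": 0, "ry": 0, "rz": 0, "dx": 0, "dy": 0, "dz": 0, "fingers": 0}, {"rx": 0, "ry": 0, "rz": 0, "dx": 0, "dy": 0, "dz": 0, "fingers": 0}]'

```text
time_s: 10.7
position: [0.4627, -0.3476, 0.0267]
tool_rot: [[-0.973, 0.229, 0.001], [0.229, 0.973, -0.001], [-0.001, -0.001, -1.0]]
ft_force: [-0.0, 0.3, 0.3]
grip_width: 0.0113
gripper_force: 39.8
```

Run:
```python
from h import *
p=pickle.load(open('pics/wE2.pkl','rb'));q=pickle.load(open('pics/wE1.pkl','rb'))
for z in(0,.1,.2):print(z,onz(p,(490,155),z),onz(p,(518,20),z),onz(q,(483,150),z),onz(q,(437,0),z))
```

```text
0 [ 0.4251 -0.1238  0.    ] [ 0.2684 -0.1161  0.    ] [ 0.4483 -0.0495  0.    ] [ 0.2781 -0.126   0.    ]
0.1 [ 0.4067 -0.1751  0.1   ] [ 0.2877 -0.1693  0.1   ] [ 0.4314 -0.0983  0.1   ] [ 0.3023 -0.1564  0.1   ]
0.2 [ 0.3884 -0.2265  0.2   ] [ 0.307  -0.2225  0.2   ] [ 0.4146 -0.1471  0.2   ] [ 0.3264 -0.1868  0.2   ]
```

Call:
arm_command --deltas '[{"rx": 0, "ry": 0, "rz": 0, "dx": -0.006, "dy": 0, "dz": 0.006, "fingers": 0}, {"rx": 0, "ry": 0, "rz": 0, "dx": 0, "dy": 0, "dz": 0.006, "fingers": 0}, {"rx": 0, "ry": 0, "rz": 0, "dx": 0, "dy": 0, "dz": 0, "fingers": 0}, {"rx": 0, "ry": 0, "rz": 0, "dx": 0, "dy": 0, "dz": 0, "fingers": 0}]'

```text
time_s: 11.1
position: [0.4682, -0.3487, 0.0138]
tool_rot: [[-0.973, 0.229, 0.0], [0.229, 0.973, -0.0], [-0.0, -0.0, -1.0]]
ft_force: [1.3, -0.1, 1.4]
grip_width: 0.0112
gripper_force: 39.9
```

Contact is light. I'll release, lift, rotate back and return for the snips.

Call:
arm_command --deltas '[{"rx": 0, "ry": 0, "rz": 0, "dx": 0, "dy": 0, "dz": 0, "fingers": 0.04}, {"rx": 0, "ry": 0, "rz": 0, "dx": 0, "dy": 0, "dz": 0, "fingers": 0.04}, {"rx": 0, "ry": 0, "rz": 0, "dx": 0, "dy": 0, "dz": 0, "fingers": 0.04}, {"rx": 0, "ry": 0, "rz": 0, "dx": 0, "dy": 0, "dz": -0.02, "fingers": 0.04}, {"rx": 0, "ry": 0, "rz": 0, "dx": 0, "dy": 0, "dz": -0.04, "fingers": 0.04}, {"rx": 0, "ry": 0, "rz": 0, "dx": 0, "dy": 0, "dz": -0.05, "fingers": 0.04}, {"rx": 0, "ry": 0, "rz": 0, "dx": 0, "dy": 0, "dz": -0.05, "fingers": 0.04}, {"rx": 0, "ry": 0, "rz": 0, "dx": 0, "dy": 0, "dz": -0.05, "fingers": 0.04}, {"rx": 0, "ry": 0, "rz": 0, "dx": 0, "dy": 0, "dz": -0.05, "fingers": 0.04}, {"rx": 0, "ry": 0, "rz": -0.1155, "dx": 0, "dy": 0, "dz": 0, "fingers": 0.04}, {"rx": 0, "ry": 0, "rz": -0.1155, "dx": 0, "dy": 0, "dz": 0, "fingers": 0.04}, {"rx": 0, "ry": 0, "rz": 0, "dx": 0, "dy": 0, "dz": 0, "fingers": 0.04}]'

```text
time_s: 12.3
position: [0.4679, -0.3485, 0.2739]
tool_rot: [[-1.0, -0.001, -0.0], [-0.001, 1.0, -0.0], [0.0, -0.0, -1.0]]
ft_force: [0.7, 0.2, -0.6]
grip_width: 0.0397
gripper_force: 0.0
```

```bash
python3 -c "
from h import *
p=shot('wE3')
cv2.imwrite('pics/wE3c.png',p['color'][100:400,160:560])"
```

```text
12.3 [ 0.4679 -0.3485  0.2739] 0.03974152916647544 0.0
empty_rack 0.71 [346. 172.] [ 0.4863 -0.3217  0.012 ]
seam_ripper 0.94 [321. 166.] [ 0.4774 -0.3536  0.012 ]
```

View pics/wE3c.png

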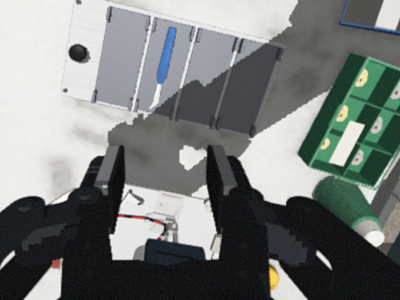

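Call:
arm_command --deltas '[{"rx": 0, "ry": 0, "rz": 0, "dx": 0, "dy": 0.046, "dz": 0, "fingers": 0.04}, {"rx": 0, "ry": 0, "rz": 0, "dx": 0, "dy": 0.046, "dz": 0, "fingers": 0.04}, {"rx": 0, "ry": 0, "rz": 0, "dx": 0, "dy": 0.046, "dz": 0, "fingers": 0.04}, {"rx": 0, "ry": 0, "rz": 0, "dx": 0, "dy": 0.046, "dz": 0, "fingers": 0.04}, {"rx": 0, "ry": 0, "rz": 0, "dx": 0, "dy": 0.046, "dz": 0, "fingers": 0.04}, {"rx": 0, "ry": 0, "rz": 0, "dx": 0, "dy": 0.046, "dz": 0, "fingers": 0.04}, {"rx": 0, "ry": 0, "rz": 0, "dx": 0, "dy": 0.046, "dz": 0, "fingers": 0.04}, {"rx": 0, "ry": 0, "rz": 0, "dx": 0, "dy": 0.046, "dz": 0, "fingers": 0.04}, {"rx": 0, "ry": 0, "rz": 0, "dx": 0, "dy": 0.046, "dz": 0, "fingers": 0.04}, {"rx": 0, "ry": 0, "rz": 0, "dx": 0, "dy": 0.046, "dz": 0, "fingers": 0.04}, {"rx": 0, "ry": 0, "rz": 0, "dx": 0, "dy": 0.046, "dz": 0, "fingers": 0.04}, {"rx": 0, "ry": 0, "rz": 0, "dx": 0, "dy": 0.046, "dz": 0, "fingers": 0.04}]'

```text
time_s: 13.85
position: [0.4677, 0.2053, 0.274]
tool_rot: [[-1.0, 0.001, 0.0], [0.001, 1.0, 0.0], [-0.0, 0.0, -1.0]]
ft_force: [1.4, -1.3, -0.8]
grip_width: 0.0405
gripper_force: 0.0
```

Call:
arm_command --deltas '[{"rx": 0, "ry": 0, "rz": 0, "dx": 0, "dy": 0.046, "dz": 0, "fingers": 0.04}, {"rx": 0, "ry": 0, "rz": 0, "dx": 0, "dy": 0, "dz": 0, "fingers": 0.04}, {"rx": 0, "ry": 0, "rz": 0, "dx": 0, "dy": 0, "dz": 0, "fingers": 0.04}]'

```text
time_s: 14.15
position: [0.4678, 0.25, 0.2736]
tool_rot: [[-1.0, -0.001, -0.0], [-0.001, 1.0, -0.0], [0.0, -0.0, -1.0]]
ft_force: [0.4, -0.3, 0.0]
grip_width: 0.04
gripper_force: 0.0
```

The ripper lies in the second lane from the knob (crop px 165,65), aligned with it. Next: the snips.

Call:
arm_command --deltas '[{"rx": 0, "ry": 0, "rz": 0, "dx": -0.005, "dy": 0.0045, "dz": 0.03, "fingers": 0.04}, {"rx": 0, "ry": 0, "rz": 0, "dx": 0, "dy": 0, "dz": 0.04, "fingers": 0.04}, {"rx": 0, "ry": 0, "rz": 0, "dx": 0, "dy": 0, "dz": 0.04, "fingers": 0.04}, {"rx": 0, "ry": 0, "rz": 0, "dx": 0, "dy": 0, "dz": 0.04, "fingers": 0.04}, {"rx": 0, "ry": 0, "rz": 0, "dx": 0, "dy": 0, "dz": 0.04, "fingers": 0.04}, {"rx": 0, "ry": 0, "rz": 0, "dx": 0, "dy": 0, "dz": 0.03, "fingers": 0.04}, {"rx": 0, "ry": 0, "rz": 0, "dx": 0, "dy": 0, "dz": 0.02, "fingers": 0.04}, {"rx": 0, "ry": 0, "rz": 0, "dx": 0, "dy": 0, "dz": 0.012, "fingers": 0.04}, {"rx": 0, "ry": 0, "rz": 0, "dx": 0, "dy": 0, "dz": 0.004, "fingers": 0.04}, {"rx": 0, "ry": 0, "rz": 0, "dx": 0, "dy": 0, "dz": 0, "fingers": 0.04}, {"rx": 0, "ry": 0, "rz": 0, "dx": 0, "dy": 0, "dz": 0, "fingers": 0.04}]'

```text
time_s: 15.25
position: [0.4737, 0.2538, 0.0188]
tool_rot: [[-1.0, 0.0, 0.002], [0.0, 1.0, 0.0], [-0.002, 0.0, -1.0]]
ft_force: [-0.9, 0.3, -0.4]
grip_width: 0.0399
gripper_force: 0.0
```

Call:
arm_command --deltas '[{"rx": 0, "ry": 0, "rz": 0, "dx": 0, "dy": 0, "dz": 0.004, "fingers": 0.04}, {"rx": 0, "ry": 0, "rz": 0, "dx": 0, "dy": 0, "dz": 0.0025, "fingers": 0.04}, {"rx": 0, "ry": 0, "rz": 0, "dx": 0, "dy": 0, "dz": 0, "fingers": 0.0}, {"rx": 0, "ry": 0, "rz": 0, "dx": 0, "dy": 0, "dz": 0, "fingers": 0.0}, {"rx": 0, "ry": 0, "rz": 0, "dx": 0, "dy": 0, "dz": 0, "fingers": 0.0}, {"rx": 0, "ry": 0, "rz": 0, "dx": 0, "dy": 0, "dz": 0, "fingers": 0.0}, {"rx": 0, "ry": 0, "rz": 0, "dx": 0, "dy": 0, "dz": 0, "fingers": 0.0}]'

```text
time_s: 15.95
position: [0.4731, 0.2539, 0.0115]
tool_rot: [[-1.0, -0.0, 0.0], [-0.0, 1.0, 0.0], [-0.0, 0.0, -1.0]]
ft_force: [-1.4, -0.7, 4.0]
grip_width: 0.017
gripper_force: 39.2
```

Call:
arm_command --deltas '[{"rx": 0, "ry": 0, "rz": 0, "dx": 0, "dy": 0, "dz": -0.02, "fingers": 0}, {"rx": 0, "ry": 0, "rz": 0, "dx": 0, "dy": 0, "dz": -0.04, "fingers": 0}, {"rx": 0, "ry": 0, "rz": 0, "dx": 0, "dy": 0, "dz": -0.05, "fingers": 0}, {"rx": 0, "ry": 0, "rz": 0, "dx": 0, "dy": 0, "dz": -0.05, "fingers": 0}, {"rx": 0, "ry": 0, "rz": 0, "dx": 0, "dy": 0, "dz": -0.05, "fingers": 0}, {"rx": 0, "ry": 0, "rz": 0, "dx": 0, "dy": 0, "dz": -0.05, "fingers": 0}, {"rx": 0, "ry": 0, "rz": 0, "dx": -0.005, "dy": -0.046, "dz": 0, "fingers": 0}, {"rx": 0, "ry": 0, "rz": 0, "dx": -0.005, "dy": -0.046, "dz": 0, "fingers": 0}, {"rx": 0, "ry": 0, "rz": 0, "dx": -0.005, "dy": -0.046, "dz": 0, "fingers": 0}, {"rx": 0, "ry": 0, "rz": 0, "dx": -0.005, "dy": -0.046, "dz": 0, "fingers": 0}]'

```text
time_s: 16.95
position: [0.4929, 0.0682, 0.2713]
tool_rot: [[-1.0, -0.0, 0.0], [-0.0, 1.0, -0.0], [-0.0, -0.0, -1.0]]
ft_force: [1.3, -0.2, -0.4]
grip_width: 0.0169
gripper_force: 39.2
```

Call:
arm_command --deltas '[{"rx": 0, "ry": 0, "rz": 0, "dx": 0, "dy": -0.046, "dz": 0, "fingers": 0}, {"rx": 0, "ry": 0, "rz": 0, "dx": 0, "dy": -0.046, "dz": 0, "fingers": 0}, {"rx": 0, "ry": 0, "rz": 0, "dx": 0, "dy": -0.046, "dz": 0, "fingers": 0}, {"rx": 0, "ry": 0, "rz": 0, "dx": 0, "dy": -0.046, "dz": 0, "fingers": 0}, {"rx": 0, "ry": 0, "rz": 0, "dx": 0, "dy": -0.046, "dz": 0, "fingers": 0}, {"rx": 0, "ry": 0, "rz": 0, "dx": 0, "dy": -0.046, "dz": 0, "fingers": 0}, {"rx": 0, "ry": 0, "rz": 0, "dx": 0, "dy": -0.046, "dz": 0, "fingers": 0}, {"rx": 0, "ry": 0, "rz": 0, "dx": 0, "dy": -0.046, "dz": 0, "fingers": 0}, {"rx": 0, "ry": 0, "rz": 0.1155, "dx": 0, "dy": 0, "dz": 0, "fingers": 0}, {"rx": 0, "ry": 0, "rz": 0.1155, "dx": 0, "dy": 0, "dz": 0, "fingers": 0}, {"rx": 0, "ry": 0, "rz": 0, "dx": 0, "dy": 0, "dz": 0, "fingers": 0}]'

```text
time_s: 18.05
position: [0.4929, -0.2985, 0.2709]
tool_rot: [[-0.973, 0.23, -0.0], [0.23, 0.973, 0.001], [0.001, 0.0, -1.0]]
ft_force: [-1.2, 0.1, 0.0]
grip_width: 0.0168
gripper_force: 39.2
```

```bash
cat >> h.py <<'E'
def go(t):
    s=env.observe();print(s['position'],s['time_s'],s['grip_width'],'delta tool',np.array(s['tool_rot']).T@(np.array(t)-s['position']))
E
python3 -c "
from h import *
go([.4954,-.2961,.02])"
```

```text
[ 0.4929 -0.2985  0.2709] 18.05 0.01681579370692569 delta tool [-0.002   0.0028  0.2509]
```

Call:
arm_command --deltas '[{"rx": 0, "ry": 0, "rz": 0, "dx": -0.002, "dy": 0.003, "dz": 0.03, "fingers": 0}, {"rx": 0, "ry": 0, "rz": 0, "dx": 0, "dy": 0, "dz": 0.04, "fingers": 0}, {"rx": 0, "ry": 0, "rz": 0, "dx": 0, "dy": 0, "dz": 0.04, "fingers": 0}, {"rx": 0, "ry": 0, "rz": 0, "dx": 0, "dy": 0, "dz": 0.04, "fingers": 0}, {"rx": 0, "ry": 0, "rz": 0, "dx": 0, "dy": 0, "dz": 0.04, "fingers": 0}, {"rx": 0, "ry": 0, "rz": 0, "dx": 0, "dy": 0, "dz": 0.03, "fingers": 0}, {"rx": 0, "ry": 0, "rz": 0, "dx": 0, "dy": 0, "dz": 0.02, "fingers": 0}, {"rx": 0, "ry": 0, "rz": 0, "dx": 0, "dy": 0, "dz": 0.011, "fingers": 0}, {"rx": 0, "ry": 0, "rz": 0, "dx": 0, "dy": 0, "dz": 0, "fingers": 0}, {"rx": 0, "ry": 0, "rz": 0, "dx": 0, "dy": 0, "dz": 0, "fingers": 0}]'

```text
time_s: 19.05
position: [0.4962, -0.296, 0.0212]
tool_rot: [[-0.974, 0.228, 0.001], [0.228, 0.974, -0.001], [-0.001, -0.001, -1.0]]
ft_force: [0.2, 0.3, -0.2]
grip_width: 0.017
gripper_force: 39.3
```

Call:
arm_command --deltas '[{"rx": 0, "ry": 0, "rz": 0, "dx": 0, "dy": 0, "dz": 0.005, "fingers": 0}, {"rx": 0, "ry": 0, "rz": 0, "dx": 0, "dy": 0, "dz": 0.003, "fingers": 0}, {"rx": 0, "ry": 0, "rz": 0, "dx": 0, "dy": 0, "dz": 0, "fingers": 0}, {"rx": 0, "ry": 0, "rz": 0, "dx": 0, "dy": 0, "dz": 0, "fingers": 0.035}, {"rx": 0, "ry": 0, "rz": 0, "dx": 0, "dy": 0, "dz": 0, "fingers": 0.035}, {"rx": 0, "ry": 0, "rz": 0, "dx": 0, "dy": 0, "dz": 0, "fingers": 0.035}, {"rx": 0, "ry": 0, "rz": 0, "dx": 0, "dy": 0, "dz": -0.02, "fingers": 0.035}, {"rx": 0, "ry": 0, "rz": 0, "dx": 0, "dy": 0, "dz": -0.04, "fingers": 0.035}, {"rx": 0, "ry": 0, "rz": 0, "dx": 0, "dy": 0, "dz": -0.05, "fingers": 0.035}, {"rx": 0, "ry": 0, "rz": 0, "dx": 0, "dy": 0, "dz": -0.05, "fingers": 0.035}, {"rx": 0, "ry": 0, "rz": 0, "dx": 0, "dy": 0, "dz": -0.05, "fingers": 0.035}, {"rx": 0, "ry": 0, "rz": 0, "dx": 0, "dy": 0, "dz": -0.05, "fingers": 0.035}]'

```text
time_s: 20.25
position: [0.4953, -0.2953, 0.2748]
tool_rot: [[-0.973, 0.229, 0.0], [0.229, 0.973, -0.0], [-0.0, -0.0, -1.0]]
ft_force: [0.1, -0.5, 0.4]
grip_width: 0.0349
gripper_force: 0.0
```

Call:
arm_command --deltas '[{"rx": 0, "ry": 0, "rz": -0.1155, "dx": 0, "dy": 0, "dz": 0, "fingers": 0.035}, {"rx": 0, "ry": 0, "rz": -0.1155, "dx": 0, "dy": 0, "dz": 0, "fingers": 0.035}, {"rx": 0, "ry": 0, "rz": 0, "dx": 0.005, "dy": 0, "dz": 0, "fingers": 0.035}, {"rx": 0, "ry": 0, "rz": 0, "dx": 0, "dy": 0, "dz": 0, "fingers": 0.035}]'

```text
time_s: 20.65
position: [0.4901, -0.2956, 0.2722]
tool_rot: [[-1.0, 0.003, -0.001], [0.003, 1.0, 0.0], [0.001, 0.0, -1.0]]
ft_force: [0.5, -0.3, 0.6]
grip_width: 0.035
gripper_force: 0.0
```

```bash
python3 -c "
from h import *
p=shot('wE4');go([.450,.367,.274])
c=cv2.resize(p['color'][60:280,200:480],None,fx=2,fy=2);cv2.imwrite('pics/wE4c.png',c)"
```

```text
20.65 [ 0.4901 -0.2956  0.2722] 0.03504787395809888 0.0
seam_ripper 0.93 [280. 149.] [ 0.4778 -0.3515  0.012 ]
thread_snips 0.7 [325. 162.] [ 0.4949 -0.2957  0.012 ]
[ 0.4908 -0.2957  0.2722] 21.0 0.03485145149706462 delta tool [ 0.0411  0.6627 -0.0017]
```

View pics/wE4c.png

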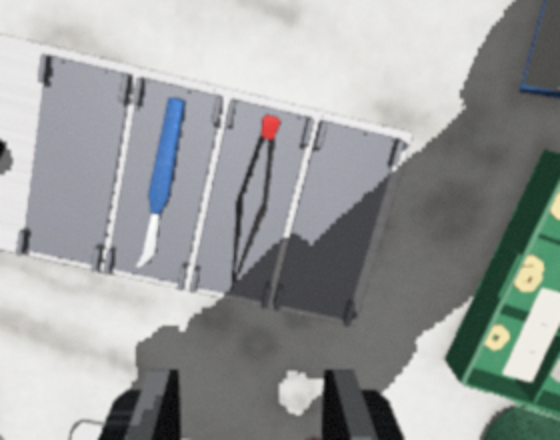

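The ripper and snips both lie centred in the second and third lanes. Next is the screwdriver, with the fingers narrowed because of the knob.

Call:
arm_command --deltas '[{"rx": 0, "ry": 0, "rz": 0, "dx": 0, "dy": 0.047, "dz": 0, "fingers": 0.034}, {"rx": 0, "ry": 0, "rz": 0, "dx": 0, "dy": 0.047, "dz": 0, "fingers": 0.034}, {"rx": 0, "ry": 0, "rz": 0, "dx": 0, "dy": 0.047, "dz": 0, "fingers": 0.034}, {"rx": 0, "ry": 0, "rz": 0, "dx": 0, "dy": 0.047, "dz": 0, "fingers": 0.034}, {"rx": 0, "ry": 0, "rz": 0, "dx": 0, "dy": 0.047, "dz": 0, "fingers": 0.034}, {"rx": 0, "ry": 0, "rz": 0, "dx": 0, "dy": 0.047, "dz": 0, "fingers": 0.034}, {"rx": 0, "ry": 0, "rz": 0, "dx": 0, "dy": 0.047, "dz": 0, "fingers": 0.034}, {"rx": 0, "ry": 0, "rz": 0, "dx": 0, "dy": 0.047, "dz": 0, "fingers": 0.034}, {"rx": 0, "ry": 0, "rz": 0, "dx": 0, "dy": 0.047, "dz": 0, "fingers": 0.034}, {"rx": 0, "ry": 0, "rz": 0, "dx": 0.01, "dy": 0.047, "dz": 0, "fingers": 0.034}, {"rx": 0, "ry": 0, "rz": 0, "dx": 0.01, "dy": 0.047, "dz": 0, "fingers": 0.034}, {"rx": 0, "ry": 0, "rz": 0, "dx": 0.01, "dy": 0.047, "dz": 0, "fingers": 0.034}]'

```text
time_s: 22.2
position: [0.46, 0.2702, 0.2724]
tool_rot: [[-1.0, 0.0, 0.0], [0.0, 1.0, 0.0], [-0.0, 0.0, -1.0]]
ft_force: [1.0, -0.9, -0.8]
grip_width: 0.0343
gripper_force: 0.0
```

Call:
arm_command --deltas '[{"rx": 0, "ry": 0, "rz": 0, "dx": 0.01, "dy": 0.047, "dz": 0, "fingers": 0.034}, {"rx": 0, "ry": 0, "rz": 0, "dx": 0, "dy": 0.047, "dz": 0, "fingers": 0.034}, {"rx": 0, "ry": 0, "rz": 0, "dx": 0, "dy": 0, "dz": 0, "fingers": 0.034}, {"rx": 0, "ry": 0, "rz": 0, "dx": 0, "dy": 0, "dz": 0, "fingers": 0.034}]'

```text
time_s: 22.6
position: [0.4504, 0.3629, 0.2718]
tool_rot: [[-1.0, -0.002, -0.001], [-0.002, 1.0, -0.001], [0.001, -0.001, -1.0]]
ft_force: [0.2, 0.0, 0.1]
grip_width: 0.034
gripper_force: 0.0
```

```bash
python3 -c "
from h import *
go([.450,.367,.02])"
```

```text
[0.4504 0.3629 0.2718] 22.6 0.03397838585394095 delta tool [0.0002 0.0042 0.2518]
```

Call:
arm_command --deltas '[{"rx": 0, "ry": 0, "rz": 0, "dx": 0, "dy": 0.004, "dz": 0.03, "fingers": 0.034}, {"rx": 0, "ry": 0, "rz": 0, "dx": 0, "dy": 0, "dz": 0.04, "fingers": 0.034}, {"rx": 0, "ry": 0, "rz": 0, "dx": 0, "dy": 0, "dz": 0.04, "fingers": 0.034}, {"rx": 0, "ry": 0, "rz": 0, "dx": 0, "dy": 0, "dz": 0.04, "fingers": 0.034}, {"rx": 0, "ry": 0, "rz": 0, "dx": 0, "dy": 0, "dz": 0.03, "fingers": 0.034}, {"rx": 0, "ry": 0, "rz": 0, "dx": 0, "dy": 0, "dz": 0.02, "fingers": 0.034}, {"rx": 0, "ry": 0, "rz": 0, "dx": 0, "dy": 0, "dz": 0.02, "fingers": 0.034}, {"rx": 0, "ry": 0, "rz": 0, "dx": 0, "dy": 0, "dz": 0.02, "fingers": 0.034}, {"rx": 0, "ry": 0, "rz": 0, "dx": 0, "dy": 0, "dz": 0.014, "fingers": 0.034}, {"rx": 0, "ry": 0, "rz": 0, "dx": 0, "dy": 0, "dz": 0, "fingers": 0.034}, {"rx": 0, "ry": 0, "rz": 0, "dx": 0, "dy": 0, "dz": 0, "fingers": 0.034}]'

```text
time_s: 23.7
position: [0.4513, 0.3655, 0.019]
tool_rot: [[-1.0, 0.001, 0.0], [0.001, 1.0, 0.0], [-0.0, 0.0, -1.0]]
ft_force: [0.5, 0.1, 0.6]
grip_width: 0.0338
gripper_force: 0.0
```

Call:
arm_command --deltas '[{"rx": 0, "ry": 0, "rz": 0, "dx": 0, "dy": 0.001, "dz": 0.004, "fingers": 0.034}, {"rx": 0, "ry": 0, "rz": 0, "dx": 0, "dy": 0, "dz": 0, "fingers": 0.0}, {"rx": 0, "ry": 0, "rz": 0, "dx": 0, "dy": 0, "dz": 0, "fingers": 0.0}, {"rx": 0, "ry": 0, "rz": 0, "dx": 0, "dy": 0, "dz": 0, "fingers": 0.0}, {"rx": 0, "ry": 0, "rz": 0, "dx": 0, "dy": 0, "dz": 0, "fingers": 0.0}, {"rx": 0, "ry": 0, "rz": 0, "dx": 0, "dy": 0, "dz": 0, "fingers": 0.0}]'

```text
time_s: 24.3
position: [0.4509, 0.3673, 0.0148]
tool_rot: [[-1.0, -0.0, 0.001], [-0.0, 1.0, 0.0], [-0.001, 0.0, -1.0]]
ft_force: [-0.0, -1.7, 5.8]
grip_width: 0.0189
gripper_force: 39.4
```

Call:
arm_command --deltas '[{"rx": 0, "ry": 0, "rz": 0, "dx": 0, "dy": 0, "dz": -0.02, "fingers": 0}, {"rx": 0, "ry": 0, "rz": 0, "dx": 0, "dy": 0, "dz": -0.04, "fingers": 0}, {"rx": 0, "ry": 0, "rz": 0, "dx": 0, "dy": 0, "dz": -0.05, "fingers": 0}, {"rx": 0, "ry": 0, "rz": 0, "dx": 0, "dy": 0, "dz": -0.05, "fingers": 0}, {"rx": 0, "ry": 0, "rz": 0, "dx": 0, "dy": 0, "dz": -0.05, "fingers": 0}, {"rx": 0, "ry": 0, "rz": 0, "dx": 0, "dy": 0, "dz": -0.05, "fingers": 0}, {"rx": 0, "ry": 0, "rz": 0, "dx": 0, "dy": -0.046, "dz": 0, "fingers": 0}, {"rx": 0, "ry": 0, "rz": 0, "dx": 0, "dy": -0.046, "dz": 0, "fingers": 0}, {"rx": 0, "ry": 0, "rz": 0, "dx": 0, "dy": -0.046, "dz": 0, "fingers": 0}, {"rx": 0, "ry": 0, "rz": 0, "dx": 0, "dy": -0.046, "dz": 0, "fingers": 0}, {"rx": 0, "ry": 0, "rz": 0, "dx": 0, "dy": -0.046, "dz": 0, "fingers": 0}, {"rx": 0, "ry": 0, "rz": 0, "dx": 0, "dy": -0.046, "dz": 0, "fingers": 0}]'

```text
time_s: 25.5
position: [0.4502, 0.0898, 0.2742]
tool_rot: [[-1.0, -0.0, -0.0], [-0.0, 1.0, 0.0], [0.0, 0.0, -1.0]]
ft_force: [0.7, 0.2, 0.4]
grip_width: 0.0186
gripper_force: 39.3
```

Call:
arm_command --deltas '[{"rx": 0, "ry": 0, "rz": 0, "dx": 0, "dy": -0.046, "dz": 0, "fingers": 0}, {"rx": 0, "ry": 0, "rz": 0, "dx": 0, "dy": -0.046, "dz": 0, "fingers": 0}, {"rx": 0, "ry": 0, "rz": 0, "dx": 0, "dy": -0.046, "dz": 0, "fingers": 0}, {"rx": 0, "ry": 0, "rz": 0, "dx": 0, "dy": -0.046, "dz": 0, "fingers": 0}, {"rx": 0, "ry": 0, "rz": 0, "dx": 0, "dy": -0.046, "dz": 0, "fingers": 0}, {"rx": 0, "ry": 0, "rz": 0, "dx": 0, "dy": -0.046, "dz": 0, "fingers": 0}, {"rx": 0, "ry": 0, "rz": 0, "dx": 0, "dy": -0.046, "dz": 0, "fingers": 0}, {"rx": 0, "ry": 0, "rz": 0, "dx": 0, "dy": -0.046, "dz": 0, "fingers": 0}, {"rx": 0, "ry": 0, "rz": 0, "dx": 0, "dy": -0.046, "dz": 0, "fingers": 0}, {"rx": 0, "ry": 0, "rz": 0, "dx": 0, "dy": -0.046, "dz": 0, "fingers": 0}, {"rx": 0, "ry": 0, "rz": 0.1155, "dx": 0, "dy": 0, "dz": 0, "fingers": 0}, {"rx": 0, "ry": 0, "rz": 0.1155, "dx": 0, "dy": 0, "dz": 0, "fingers": 0}]'

```text
time_s: 26.7
position: [0.4504, -0.3699, 0.2732]
tool_rot: [[-0.972, 0.235, -0.001], [0.235, 0.972, 0.002], [0.001, 0.001, -1.0]]
ft_force: [-0.5, 0.3, -0.8]
grip_width: 0.0186
gripper_force: 39.4
```

Call:
arm_command --deltas '[{"rx": 0, "ry": 0, "rz": 0, "dx": 0, "dy": -0.03, "dz": 0, "fingers": 0}, {"rx": 0, "ry": 0, "rz": 0, "dx": 0, "dy": 0, "dz": 0, "fingers": 0}, {"rx": 0, "ry": 0, "rz": 0, "dx": 0, "dy": 0, "dz": 0, "fingers": 0}]'

```text
time_s: 27.0
position: [0.4437, -0.398, 0.2737]
tool_rot: [[-0.973, 0.229, -0.0], [0.229, 0.973, 0.001], [0.001, 0.001, -1.0]]
ft_force: [-0.0, 0.3, -0.9]
grip_width: 0.019
gripper_force: 39.4
```

```bash
python3 -c "
from h import *
go([.4492,-.4002,.02])"
```

```text
[ 0.4437 -0.398   0.2737] 27.0 0.01897527539760945 delta tool [-0.006  -0.0012  0.2537]
```

Call:
arm_command --deltas '[{"rx": 0, "ry": 0, "rz": 0, "dx": -0.006, "dy": -0.001, "dz": 0.03, "fingers": 0}, {"rx": 0, "ry": 0, "rz": 0, "dx": 0, "dy": 0, "dz": 0.04, "fingers": 0}, {"rx": 0, "ry": 0, "rz": 0, "dx": 0, "dy": 0, "dz": 0.04, "fingers": 0}, {"rx": 0, "ry": 0, "rz": 0, "dx": 0, "dy": 0, "dz": 0.04, "fingers": 0}, {"rx": 0, "ry": 0, "rz": 0, "dx": 0, "dy": 0, "dz": 0.04, "fingers": 0}, {"rx": 0, "ry": 0, "rz": 0, "dx": 0, "dy": 0, "dz": 0.03, "fingers": 0}, {"rx": 0, "ry": 0, "rz": 0, "dx": 0, "dy": 0, "dz": 0.02, "fingers": 0}, {"rx": 0, "ry": 0, "rz": 0, "dx": 0, "dy": 0, "dz": 0.011, "fingers": 0}, {"rx": 0, "ry": 0, "rz": 0, "dx": 0, "dy": 0, "dz": 0, "fingers": 0}, {"rx": 0, "ry": 0, "rz": 0, "dx": 0, "dy": 0, "dz": 0, "fingers": 0}]'

```text
time_s: 28.0
position: [0.4499, -0.4004, 0.0243]
tool_rot: [[-0.974, 0.229, 0.001], [0.229, 0.974, -0.001], [-0.001, -0.001, -1.0]]
ft_force: [0.5, 0.0, 0.5]
grip_width: 0.0186
gripper_force: 39.4
```

Call:
arm_command --deltas '[{"rx": 0, "ry": 0, "rz": 0, "dx": 0, "dy": 0, "dz": 0.006, "fingers": 0}, {"rx": 0, "ry": 0, "rz": 0, "dx": 0, "dy": 0, "dz": 0.003, "fingers": 0}, {"rx": 0, "ry": 0, "rz": 0, "dx": 0, "dy": 0, "dz": 0, "fingers": 0}, {"rx": 0, "ry": 0, "rz": 0, "dx": 0, "dy": 0, "dz": 0, "fingers": 0.034}, {"rx": 0, "ry": 0, "rz": 0, "dx": 0, "dy": 0, "dz": 0, "fingers": 0.034}, {"rx": 0, "ry": 0, "rz": 0, "dx": 0, "dy": 0, "dz": 0, "fingers": 0.034}, {"rx": 0, "ry": 0, "rz": 0, "dx": 0, "dy": 0, "dz": -0.02, "fingers": 0.034}, {"rx": 0, "ry": 0, "rz": 0, "dx": 0, "dy": 0, "dz": -0.04, "fingers": 0.034}, {"rx": 0, "ry": 0, "rz": 0, "dx": 0, "dy": 0, "dz": -0.05, "fingers": 0.034}, {"rx": 0, "ry": 0, "rz": 0, "dx": 0, "dy": 0, "dz": -0.05, "fingers": 0.034}, {"rx": 0, "ry": 0, "rz": 0, "dx": 0, "dy": 0, "dz": -0.05, "fingers": 0.034}, {"rx": 0, "ry": 0, "rz": 0, "dx": 0, "dy": 0, "dz": -0.05, "fingers": 0.034}]'

```text
time_s: 29.2
position: [0.4491, -0.3998, 0.2766]
tool_rot: [[-0.973, 0.229, 0.0], [0.229, 0.973, -0.0], [-0.0, -0.0, -1.0]]
ft_force: [0.3, -1.0, -1.3]
grip_width: 0.0341
gripper_force: 0.0
```

Call:
arm_command --deltas '[{"rx": 0, "ry": 0, "rz": -0.1155, "dx": 0, "dy": 0, "dz": 0, "fingers": 0.035}, {"rx": 0, "ry": 0, "rz": -0.1155, "dx": 0, "dy": 0, "dz": 0, "fingers": 0.035}, {"rx": 0, "ry": 0, "rz": 0, "dx": -0.02, "dy": 0.046, "dz": 0, "fingers": 0.038}, {"rx": 0, "ry": 0, "rz": 0, "dx": 0, "dy": 0.046, "dz": 0, "fingers": 0.038}, {"rx": 0, "ry": 0, "rz": 0, "dx": 0, "dy": 0.046, "dz": 0, "fingers": 0.038}, {"rx": 0, "ry": 0, "rz": 0, "dx": 0, "dy": 0.046, "dz": 0, "fingers": 0.038}, {"rx": 0, "ry": 0, "rz": 0, "dx": 0, "dy": 0.046, "dz": 0, "fingers": 0.038}, {"rx": 0, "ry": 0, "rz": 0, "dx": 0, "dy": 0.046, "dz": 0, "fingers": 0.038}, {"rx": 0, "ry": 0, "rz": 0, "dx": 0, "dy": 0.046, "dz": 0, "fingers": 0.038}, {"rx": 0, "ry": 0, "rz": 0, "dx": 0, "dy": 0.046, "dz": 0, "fingers": 0.038}, {"rx": 0, "ry": 0, "rz": 0, "dx": 0, "dy": 0.046, "dz": 0, "fingers": 0.038}, {"rx": 0, "ry": 0, "rz": 0, "dx": 0, "dy": 0.046, "dz": 0, "fingers": 0.038}]'

```text
time_s: 30.4
position: [0.4689, 0.0614, 0.2745]
tool_rot: [[-1.0, 0.0, 0.0], [0.0, 1.0, -0.0], [-0.0, -0.0, -1.0]]
ft_force: [-0.2, -0.0, -0.1]
grip_width: 0.0385
gripper_force: 0.0
```

Call:
arm_command --deltas '[{"rx": 0, "ry": 0, "rz": 0, "dx": 0, "dy": 0.045, "dz": 0, "fingers": 0.038}, {"rx": 0, "ry": 0, "rz": 0, "dx": 0, "dy": 0.045, "dz": 0, "fingers": 0.038}, {"rx": 0, "ry": 0, "rz": 0, "dx": 0, "dy": 0.045, "dz": 0, "fingers": 0.038}, {"rx": 0, "ry": 0, "rz": 0, "dx": 0, "dy": 0, "dz": 0, "fingers": 0.038}, {"rx": 0, "ry": 0, "rz": 0, "dx": 0, "dy": 0, "dz": 0, "fingers": 0.038}]'

```text
time_s: 30.9
position: [0.4691, 0.1952, 0.2741]
tool_rot: [[-1.0, -0.002, -0.0], [-0.002, 1.0, -0.0], [0.0, -0.0, -1.0]]
ft_force: [-0.8, -0.4, 0.1]
grip_width: 0.0383
gripper_force: 0.0
```

```bash
python3 -c "
from h import *
go([.4725,.199,.02])"
```

```text
[0.4691 0.1952 0.2741] 30.9 0.038308754242223096 delta tool [-0.0036  0.0039  0.2541]
```

Call:
arm_command --deltas '[{"rx": 0, "ry": 0, "rz": 0, "dx": -0.0035, "dy": 0.004, "dz": 0.03, "fingers": 0.04}, {"rx": 0, "ry": 0, "rz": 0, "dx": 0, "dy": 0, "dz": 0.04, "fingers": 0.04}, {"rx": 0, "ry": 0, "rz": 0, "dx": 0, "dy": 0, "dz": 0.04, "fingers": 0.04}, {"rx": 0, "ry": 0, "rz": 0, "dx": 0, "dy": 0, "dz": 0.04, "fingers": 0.04}, {"rx": 0, "ry": 0, "rz": 0, "dx": 0, "dy": 0, "dz": 0.04, "fingers": 0.04}, {"rx": 0, "ry": 0, "rz": 0, "dx": 0, "dy": 0, "dz": 0.03, "fingers": 0.04}, {"rx": 0, "ry": 0, "rz": 0, "dx": 0, "dy": 0, "dz": 0.02, "fingers": 0.04}, {"rx": 0, "ry": 0, "rz": 0, "dx": 0, "dy": 0, "dz": 0.014, "fingers": 0.04}, {"rx": 0, "ry": 0, "rz": 0, "dx": 0, "dy": 0, "dz": 0.002, "fingers": 0.04}, {"rx": 0, "ry": 0, "rz": 0, "dx": 0, "dy": 0, "dz": 0, "fingers": 0.04}, {"rx": 0, "ry": 0, "rz": 0, "dx": 0, "dy": 0, "dz": 0, "fingers": 0.04}]'

```text
time_s: 32.0
position: [0.4735, 0.1982, 0.0192]
tool_rot: [[-1.0, 0.001, 0.002], [0.001, 1.0, 0.0], [-0.002, 0.0, -1.0]]
ft_force: [-0.1, 0.4, 0.6]
grip_width: 0.0403
gripper_force: 0.0
```

Call:
arm_command --deltas '[{"rx": 0, "ry": 0, "rz": 0, "dx": 0, "dy": 0, "dz": 0.004, "fingers": 0.04}, {"rx": 0, "ry": 0, "rz": 0, "dx": 0, "dy": 0, "dz": 0.002, "fingers": 0.04}, {"rx": 0, "ry": 0, "rz": 0, "dx": 0, "dy": 0, "dz": 0, "fingers": 0.0}, {"rx": 0, "ry": 0, "rz": 0, "dx": 0, "dy": 0, "dz": 0, "fingers": 0.0}, {"rx": 0, "ry": 0, "rz": 0, "dx": 0, "dy": 0, "dz": 0, "fingers": 0.0}, {"rx": 0, "ry": 0, "rz": 0, "dx": 0, "dy": 0, "dz": 0, "fingers": 0.0}, {"rx": 0, "ry": 0, "rz": 0, "dx": 0, "dy": 0, "dz": 0, "fingers": 0.0}]'

```text
time_s: 32.7
position: [0.4729, 0.1986, 0.0125]
tool_rot: [[-1.0, -0.0, 0.0], [-0.0, 1.0, 0.0], [-0.0, 0.0, -1.0]]
ft_force: [-0.1, 0.3, 2.8]
grip_width: 0.0184
gripper_force: 39.5
```

Call:
arm_command --deltas '[{"rx": 0, "ry": 0, "rz": 0, "dx": 0, "dy": 0, "dz": -0.02, "fingers": 0}, {"rx": 0, "ry": 0, "rz": 0, "dx": 0, "dy": 0, "dz": -0.04, "fingers": 0}, {"rx": 0, "ry": 0, "rz": 0, "dx": 0, "dy": 0, "dz": -0.05, "fingers": 0}, {"rx": 0, "ry": 0, "rz": 0, "dx": 0, "dy": 0, "dz": -0.05, "fingers": 0}, {"rx": 0, "ry": 0, "rz": 0, "dx": 0, "dy": 0, "dz": -0.05, "fingers": 0}, {"rx": 0, "ry": 0, "rz": 0, "dx": 0, "dy": 0, "dz": -0.05, "fingers": 0}, {"rx": 0, "ry": 0, "rz": 0, "dx": -0.007, "dy": -0.044, "dz": 0, "fingers": 0}, {"rx": 0, "ry": 0, "rz": 0, "dx": -0.007, "dy": -0.044, "dz": 0, "fingers": 0}, {"rx": 0, "ry": 0, "rz": 0, "dx": -0.007, "dy": -0.044, "dz": 0, "fingers": 0}, {"rx": 0, "ry": 0, "rz": 0, "dx": -0.007, "dy": -0.044, "dz": 0, "fingers": 0}, {"rx": 0, "ry": 0, "rz": 0, "dx": -0.007, "dy": -0.044, "dz": 0, "fingers": 0}]'

```text
time_s: 33.8
position: [0.5077, -0.0231, 0.2722]
tool_rot: [[-1.0, -0.0, -0.0], [-0.0, 1.0, 0.0], [0.0, 0.0, -1.0]]
ft_force: [0.4, -0.2, -0.5]
grip_width: 0.0186
gripper_force: 39.2
```

Call:
arm_command --deltas '[{"rx": 0, "ry": 0, "rz": 0, "dx": 0, "dy": -0.044, "dz": 0, "fingers": 0}, {"rx": 0, "ry": 0, "rz": 0, "dx": 0, "dy": -0.044, "dz": 0, "fingers": 0}, {"rx": 0, "ry": 0, "rz": 0, "dx": 0, "dy": -0.044, "dz": 0, "fingers": 0}, {"rx": 0, "ry": 0, "rz": 0, "dx": 0, "dy": -0.044, "dz": 0, "fingers": 0}, {"rx": 0, "ry": 0, "rz": 0, "dx": 0, "dy": -0.044, "dz": 0, "fingers": 0}, {"rx": 0, "ry": 0, "rz": 0.1155, "dx": 0, "dy": 0, "dz": 0, "fingers": 0}, {"rx": 0, "ry": 0, "rz": 0.1155, "dx": 0, "dy": 0, "dz": 0, "fingers": 0}, {"rx": 0, "ry": 0, "rz": 0, "dx": 0, "dy": 0, "dz": 0, "fingers": 0}]'

```text
time_s: 34.6
position: [0.5077, -0.2416, 0.2719]
tool_rot: [[-0.973, 0.23, -0.001], [0.23, 0.973, 0.001], [0.001, 0.0, -1.0]]
ft_force: [-0.0, 0.5, 0.0]
grip_width: 0.0185
gripper_force: 39.2
```

```bash
python3 -c "
from h import *
go([.5083,-.2416,.02])"
```

```text
[ 0.5077 -0.2416  0.2719] 34.6 0.018513318518253056 delta tool [-0.0008  0.0001  0.2519]
```

Call:
arm_command --deltas '[{"rx": 0, "ry": 0, "rz": 0, "dx": 0, "dy": 0, "dz": 0.03, "fingers": 0}, {"rx": 0, "ry": 0, "rz": 0, "dx": 0, "dy": 0, "dz": 0.04, "fingers": 0}, {"rx": 0, "ry": 0, "rz": 0, "dx": 0, "dy": 0, "dz": 0.04, "fingers": 0}, {"rx": 0, "ry": 0, "rz": 0, "dx": 0, "dy": 0, "dz": 0.04, "fingers": 0}, {"rx": 0, "ry": 0, "rz": 0, "dx": 0, "dy": 0, "dz": 0.04, "fingers": 0}, {"rx": 0, "ry": 0, "rz": 0, "dx": 0, "dy": 0, "dz": 0.03, "fingers": 0}, {"rx": 0, "ry": 0, "rz": 0, "dx": 0, "dy": 0, "dz": 0.02, "fingers": 0}, {"rx": 0, "ry": 0, "rz": 0, "dx": 0, "dy": 0, "dz": 0.011, "fingers": 0}, {"rx": 0, "ry": 0, "rz": 0, "dx": 0, "dy": 0, "dz": 0, "fingers": 0}, {"rx": 0, "ry": 0, "rz": 0, "dx": 0, "dy": 0, "dz": 0, "fingers": 0}]'

```text
time_s: 35.6
position: [0.5084, -0.2416, 0.0222]
tool_rot: [[-0.974, 0.228, 0.001], [0.228, 0.974, -0.001], [-0.001, -0.001, -1.0]]
ft_force: [0.0, -0.2, 0.2]
grip_width: 0.0184
gripper_force: 39.2
```

Call:
arm_command --deltas '[{"rx": 0, "ry": 0, "rz": 0, "dx": 0, "dy": 0, "dz": 0.005, "fingers": 0}, {"rx": 0, "ry": 0, "rz": 0, "dx": 0, "dy": 0, "dz": 0.0035, "fingers": 0}, {"rx": 0, "ry": 0, "rz": 0, "dx": 0, "dy": 0, "dz": 0, "fingers": 0}, {"rx": 0, "ry": 0, "rz": 0, "dx": 0, "dy": 0, "dz": 0, "fingers": 0.036}, {"rx": 0, "ry": 0, "rz": 0, "dx": 0, "dy": 0, "dz": 0, "fingers": 0.036}, {"rx": 0, "ry": 0, "rz": 0, "dx": 0, "dy": 0, "dz": 0, "fingers": 0.036}, {"rx": 0, "ry": 0, "rz": 0, "dx": 0, "dy": 0, "dz": -0.02, "fingers": 0.036}, {"rx": 0, "ry": 0, "rz": 0, "dx": 0, "dy": 0, "dz": -0.04, "fingers": 0.036}, {"rx": 0, "ry": 0, "rz": 0, "dx": 0, "dy": 0, "dz": -0.05, "fingers": 0.036}, {"rx": 0, "ry": 0, "rz": 0, "dx": 0, "dy": 0, "dz": -0.05, "fingers": 0.036}, {"rx": 0, "ry": 0, "rz": 0, "dx": 0, "dy": 0, "dz": -0.05, "fingers": 0.036}, {"rx": 0, "ry": 0, "rz": 0, "dx": 0, "dy": 0, "dz": -0.05, "fingers": 0.036}]'

```text
time_s: 36.8
position: [0.5074, -0.241, 0.2753]
tool_rot: [[-0.973, 0.229, 0.0], [0.229, 0.973, -0.0], [-0.0, -0.0, -1.0]]
ft_force: [0.4, -0.3, -0.5]
grip_width: 0.0357
gripper_force: 0.0
```

Call:
arm_command --deltas '[{"rx": 0, "ry": 0, "rz": 0, "dx": 0.02, "dy": -0.03, "dz": 0, "fingers": 0.036}, {"rx": 0, "ry": 0, "rz": 0, "dx": 0.02, "dy": -0.03, "dz": 0, "fingers": 0.036}, {"rx": 0, "ry": 0, "rz": 0, "dx": 0, "dy": 0, "dz": 0, "fingers": 0.036}, {"rx": 0, "ry": 0, "rz": 0, "dx": 0, "dy": 0, "dz": 0, "fingers": 0.036}]'

```text
time_s: 37.2
position: [0.4549, -0.2909, 0.273]
tool_rot: [[-0.973, 0.23, 0.0], [0.23, 0.973, 0.0], [-0.0, 0.0, -1.0]]
ft_force: [-0.6, 0.1, -0.0]
grip_width: 0.0361
gripper_force: 0.0
```

```bash
python3 -c "
from h import *
p=shot('wE5')
im=cv2.resize(p['color'],None,fx=2,fy=2,interpolation=cv2.INTER_CUBIC)
t=-1.8021;R=np.array([[np.cos(t),-np.sin(t)],[np.sin(t),np.cos(t)]])
for x in(-.084,-.028,.028,.084):
    q=[tuple((2*proj(p,[*(R@np.array([x,y])+[.4892,-.3234]),.01])).astype(int)) for y in(-.06,.06)];cv2.line(im,q[0],q[1],(0,255,0),1)
cv2.imwrite('pics/fin.png',im[160:620,220:1000])"
```

```text
37.2 [ 0.4549 -0.2909  0.273 ] 0.03605949551255327 0.0
full_rack 0.26 [245. 189.] [ 0.4705 -0.4013  0.012 ]
empty_rack 0.68 [307. 185.] [ 0.4833 -0.3217  0.012 ]
seam_ripper 0.74 [282. 185.] [ 0.4765 -0.3534  0.012 ]
thread_snips 0.77 [329. 189.] [ 0.4958 -0.2952  0.012 ]
screwdriver_yellow 0.57 [247. 187.] [ 0.4678 -0.3987  0.012 ]
seam_gauge 0.63 [370. 185.] [ 0.5019 -0.2419  0.012 ]
```

View pics/fin.png

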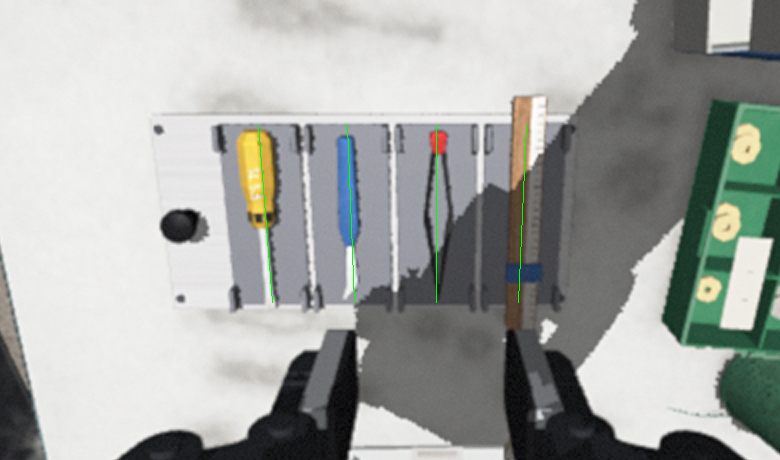

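The final view shows the screwdriver, ripper, snips and gauge lying along the four lanes in that order from the knob (crop columns 260, 347, 437, 525). All are released and within a few mm of the lane centres, so I'm handing in.

```bash
python3 -c "
from h import *
print(env.close_job())"
```

```text
the job is handed in; nothing more can be done
None
```

All four tools are in the empty rack, in order from the knob (screwdriver, seam ripper, snips, gauge), set down and released; the last wrist picture showed each within a few mm of its lane centre, and I handed the job in at about 37 s of the 118 s allowed, with no verdict returned.

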